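Close the humidifier tank before bedtime

ROBOT

A 7-joint arm with a two-finger parallel gripper is mounted at the origin on the work surface. World frame = base frame: x ahead of the robot, y to its left, z up, the work surface at z = 0. Lengths are in m, angles in rad, forces in N, time in s.
With the tool pointing down it reaches from about 0.425 to 0.8 m from the base axis. Payload 8.3 kg.
Tool frame: the origin (TCP) lies at the very end of the fingers, on their centre line; the grasp point (between the pads) lies 19 mm behind it; z points along the fingers, y is the direction in which the jaws open and shut (so a half turn about z gives the same grasp; the last joint's range is limited). The gripper opens to 85 mm and grips with 20 to 120 N. Pads are 22 mm wide; open, the fingers measure 114 mm over their backs; the gripper's body (76 mm by 85 mm) begins 54 mm behind the grasp point. The pads swing forward as they close: fully open they stand 13 mm farther back than shut.
Start: joints at [-1.259, 0.383, 0.016, 1.37, -0.006, 1.388, -0.046], TCP at [0.229, 0.582, 0.231] pointing down, gripper open.
Joint ranges: [-2.95, 2.95], [-0.25, 2.06], [-1.52, 1.56], [0.18, 2.33], [-1.44, 4.58], [0.02, 2.06], [-3.01, 3.01]. Speed limits (rad/s): [2.39, 2.39, 3.01, 3.01, 3.14, 3.14, 3.14].

INTERFACE

Orientations are given as a unit quaternion [x, y, z, w].
In Python, from bench import telemetry, viewer, robot gives the robot as it stands.
- The arm moves only by the tool servo_tool, never from a script. Its argument "steps" is a list of rows, each an object with "xyz": the shift along the tool's x, y, z in cm, a list of three; "twist": the turn, a rotation vector about the tool's x, y, z in degrees, a list of three. A call has 1 to 8 rows; each row shifts and turns the commanded pose from where the row before left it, along the tool's axes as they then stand; what a row does not reach is not made up. A row lasts 1/12 s, in which the tool goes at most 41.7 mm and 7.16 degrees, less where a joint would pass 70% of its speed; a pose out of reach is approached as far as the arm can. A call with a gripper value outside its range is refused whole. "claw" is the finger opening in cm, from 0 to 8.54, set as the call begins (left out, the last holds). The fingers move at their own pace and stop on an object; the grip force is fixed at half the most. Time passes only in rows, so rows that do not move let the fingers close. It gives the time, the measured TCP pose, the force and the opening at its end, in the units of the state.
- telemetry.observe(): the state, without advancing time (a new reading comes with each control period).
- viewer.read_camera(name): name is "scene" or "top" or "wrist"; returns (picture, depth): 400x640x3 uint8, red, green, blue; 400x640 float32, m along the optical axis (not along the pixel's ray), 0 where there is no reading.
- viewer.camera_model(name): a dict with "fx", "fy", "cx", "cy" (pixels), "position" and "orientation" of the camera in the world. Camera axes: x right, y up, looking along -z (the intrinsics and any distortion apply to the point x, -y, -z); pixel columns grow to the right and rows downward; lengths in m; the calibration is good to about 2 mm. A picture is of the moment at which its call begins: read the wrist's pose just before it. camera_model takes no time and is no camera call; for the wrist camera it gives the pose at the moment of the call.
- robot.job_done(): hands the job in, once; it reports no verdict.
The state is a dict: "time": time; "joints": joint angles; "joint_velocities": joint speeds; "joint_efforts": joint torques, N m; "tool_pos": TCP position; "tcp_rot": TCP orientation; "ft_force": force on the tool from outside, world axes, zero at the start; "ft_torque": the same for the moment, N m; "gripper_width": finger opening in m.
Only numpy, scipy, OpenCV 4.12 (cv2) and the standard library are available. Lean on these libraries where they do the work, as an engineer would, in place of code of your own. Each camera call takes 0.05 s, during which the arm holds its last target.

TASK

The humidifier's tank has just been filled and stands on its head: take its screw cap from the coaster, set it on the filler neck (it drops on when its fin lies along the two white marks) and screw it down clockwise until the torque rises and it is snug on its sealing ring, so that it will not leak, but do not overtighten it or the ring is crushed. Let go of it and leave everything else on the table as it stands.

Things in the scene. Friction and masses are not known exactly. Their poses are not given: they have to be found in the camera images.
- cap_grip (a point): the tank's screw cap, white, ribbed, 68 mm in diameter and 18 mm tall, with a blue grip fin across its flat top (50 mm long, 14 mm thick, 28 mm tall; whole cap 46 mm tall); 120 g; stands upright on the coaster, fin up. Point on the cap's axis at mid-fin: 32 mm over the cap's lower edge, 14 mm over its flat top, 14 mm under the fin's top edge. x along the fin, y across it, z up
- cap_mouth (a point): centre of the cap's open lower edge, 32 mm below cap_grip, same axes. The skirt's inner diameter is 62 mm; inside it two lugs, one under each end of the fin, reach in to 49 mm between their tips and engage the neck's thread. A cap held off-centre rubs on the thread's flank, which adds drag: yield to side forces of more than a few newtons. A half turn of the cap changes nothing
- tank: humidifier water tank, full and heavy, standing upside down on a thin grip mat, neck up: rounded grey-blue box 140 mm (x) by 200 mm (y), 130 mm tall to its flat shoulder; origin at the centre of its underside. The neck stands in the middle; near the -y end of the shoulder is a grey mist duct, 38 mm wide, 6 mm high. It stays in place but gives on its mat: 1 degree of twist for each 0.09 N m, and springs back
- neck (a point): centre of the rim of the filler neck, 147 mm over the work surface, axes as the tank's. The neck is 44 mm in diameter (58 mm over its thread), 17 mm tall. On its rim lies an orange silicone sealing ring; worn or swollen, its top is 0.5 to 5.5 mm above this point, different each time and not known beforehand. A cap dropped on has about 2 mm of play all round and rests on the ring: cap_grip 17 to 23 mm above this point
- thread (a point): centre of the neck's foot, 17 mm below the neck point. Coarse right-handed two-start thread, 41 mm a turn. With the fin on the line of the white marks (within 10 degrees) the cap drops straight on. Turned clockwise seen from above it turns freely at first, at under 0.06 N m; 25 to 75 degrees from that line, depending on the ring, the thread bites and draws the cap down by about 1 mm while the torque climbs
- mark (a point): middle of one of the two white marks on the shoulder, 49 mm from the neck's axis (the other lies opposite); they show the tank's x axis. Feel: about 10 degrees of turn after the first bite the cap is snug, at 0.1 to 0.17 N m felt standing still after a small turn (up to twice that while turning); above 0.25 N m standing still it is overtightened. Friction holds the cap when it is let go
- coaster: white hexagonal stone coaster, 110 mm across its corners, 8 mm thick, fixed; origin at the centre of its underside. The cap stands on it at the start
- cream: small amber-glass night-cream jar with a brass lid, 42 mm in diameter, 42 mm tall, upright; origin at the centre of its underside. A bystander
- descaler: slim white bottle of descaler with a blue cap, 40 mm in diameter, 105 mm tall, upright; origin at the centre of its underside. A bystander
- mug: blue ceramic mug, 80 mm in diameter, 92 mm tall, handle towards its +y; origin at the centre of its underside. A bystander
- pills: amber pill jar with a white lid, 48 mm in diameter, 80 mm tall; origin at the centre of its underside. A bystander
- phone: black phone lying flat, 150 x 72 x 9 mm; origin at the centre of its underside. A bystander
Not all that is in view belongs to the job. Leave any turquoise look-alike of the part that bears cap_grip alone.

How it is judged:
On the way, in this order (a step that is already met when the one before it is completed fails the run):
1. the cap is lifted off the coaster, clear of the table things (height (world z) of cap_grip above 0.12 m), for 0.1 s.
2. the cap sits level over the filler neck, dropped down onto the sealing ring (horizontal distance between cap_grip and neck below 0.004 m and angle between cap_grip's own z axis and vertical below 0.07 rad and z of cap_grip in the frame of neck below 0.0235 m), for 0.2 s.
At the end, for the whole second after the job is handed in: The cap sits level (within 4 degrees) and centred (within 4 mm) on the filler neck, down on its sealing ring (cap_grip less than 23.5 mm above the neck point), let go and at rest, and its thread pulls it down with more than 5 N and less than 40 N (all of step 2 and contact force between cap and tank between 5 and 40 N and linear speed of cap below 0.02 m/s); the robot touches nothing.
It fails at once if the cap is overtightened or forced: thread or neck loaded by more than 40 N (contact force between cap and tank above 40 N).
It fails at once if a bystander is pushed by more than 15 mm (distance of any of cream, descaler, mug, pills, phone from where it was at the start of the episode above 0.015 m).
It also fails if it takes over 64 s, if anything falls off the work surface, if the arm or the gripper's body presses on something with over 40 N, if the wrist force passes 120 N, or if a joint passes its speed limit or range.

## Working session

There is one attempt and no reset: what is moved stays moved. The work goes in short steps, Python scripts to look and compute and a tool call to move; the robot and the scene stay as the last step left them, time stands still between calls to the robot, and variables do not carry over. Pictures are saved under pics/ and viewed, and the job is handed in when it is done.

Besides the shell and the picture viewer there is one more tool, called after ">>>" as name([rows], argument=value, ...), one row to a line, values as JSON. servo_tool: Moves the arm, as the interface text tells. Its arguments: {"type":"object","properties":{"steps":{"type":"array"},"claw":{"type":"number"}},"required":["steps"]}

```bash
ls; mkdir -p pics
python3 - <<'E'
from bench import telemetry, viewer, robot
import cv2, numpy as np
print(telemetry.observe())
for n in ["scene","top","wrist"]:
    m=viewer.camera_model(n); p,d=viewer.read_camera(n)
    print(n,m)
    cv2.imwrite(f"pics/{n}0.png",p[:,:,::-1]); np.save(f"pics/{n}0d.npy",d)
E
```

```text
pics
{'time': 0.0, 'joints': array([-1.25890522,  0.38425416,  0.01639726,  1.37116178, -0.00632381,
        1.38817596, -0.04649346]), 'joint_velocities': array([ 9.67790655e-05, -3.31293441e-04,  1.03830647e-03,  3.06385677e-04,
        3.08503273e-04, -4.41924051e-04,  1.06932674e-03]), 'joint_efforts': array([ 1.82173312e-04, -6.27583194e+01,  8.44217632e-01, -3.71840215e+01,
        1.64009520e-02,  1.40090685e-02, -4.13178952e-05]), 'tool_pos': array([0.22858804, 0.58116317, 0.2302656 ]), 'tcp_rot': array([ 1.86278828e-01,  9.82496436e-01, -9.59945684e-04, -1.71404560e-04]), 'ft_force': array([ 0.47881014, -0.15100982, -1.12305585]), 'ft_torque': array([ 0.019023  , -0.01141559,  0.00261853]), 'gripper_width': 0.08516632879990345}
scene {'fx': 471.75063616780074, 'fy': 471.75063616780074, 'cx': 318.634691799221, 'cy': 206.19291656754837, 'position': array([1.41593731, 0.28916074, 0.75601753]), 'orientation': array([0.25935004, 0.38958082, 0.74093312, 0.48164557])}
top {'fx': 409.03212046405923, 'fy': 409.03212046405923, 'cx': 323.6562377695199, 'cy': 192.39730376683087, 'position': array([ 0.36963983, -0.06040859,  1.09819789]), 'orientation': array([ 0.0546969 , -0.05521476, -0.69895214,  0.71093283])}
wrist {'fx': 310.14101282298867, 'fy': 310.14101282298867, 'cx': 321.3863941952316, 'cy': 203.43485121251194, 'position': array([0.15563688, 0.61039189, 0.37362491]), 'orientation': array([-0.12896027, -0.08665568,  0.55657657,  0.81613881])}
```

View pics/scene0.png

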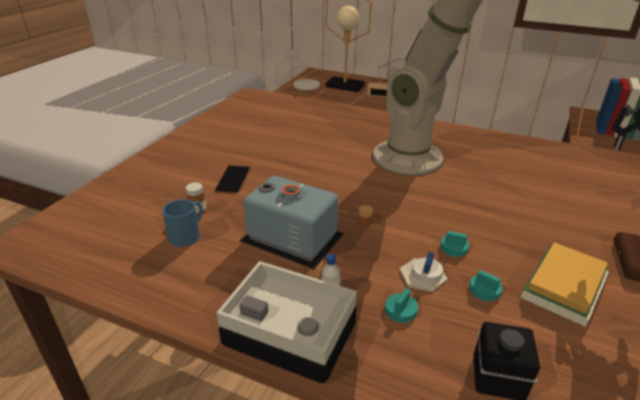

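View pics/top0.png

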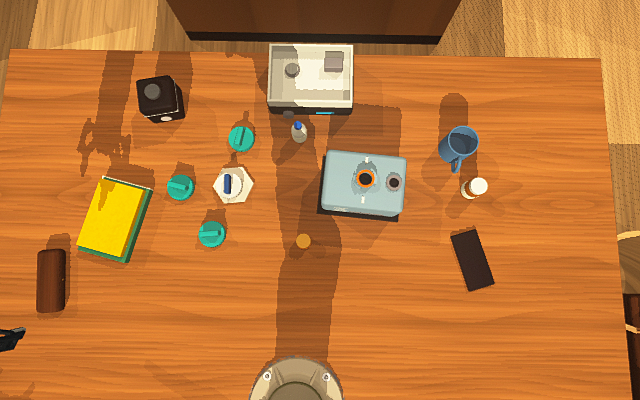

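View pics/wrist0.png

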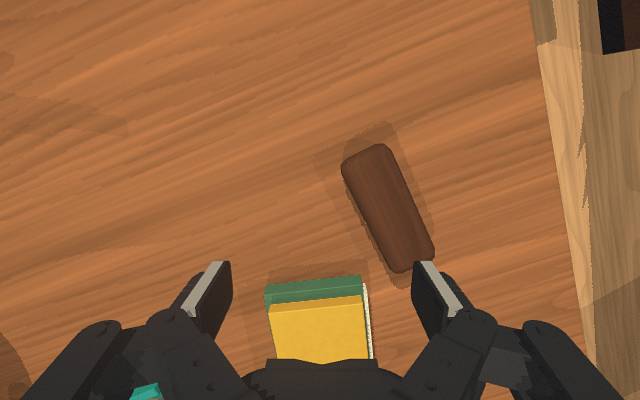

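```bash
cat > h.py <<'E'
import numpy as np, cv2
from scipy.spatial.transform import Rotation as R
def ray(m,u,v):
    d=np.array([(u-m['cx'])/m['fx'],-(v-m['cy'])/m['fy'],-1.0])
    return R.from_quat(m['orientation']).apply(d)
def onplane(m,u,v,z):
    r=ray(m,u,v); p=np.array(m['position']); return p+r*(z-p[2])/r[2]
def atdepth(m,u,v,d): return np.array(m['position'])+ray(m,u,v)*d
def proj(m,P):
    q=R.from_quat(m['orientation']).inv().apply(np.array(P)-m['position'])
    return m['cx']+m['fx']*q[0]/-q[2], m['cy']-m['fy']*q[1]/-q[2]
def comps(mask,minA=8):
    n,l,s,c=cv2.connectedComponentsWithStats(mask.astype(np.uint8))
    out=[]
    for i in range(1,n):
        if s[i,4]>=minA:
            ys,xs=np.where(l==i); 
            out.append((s[i,4],c[i],np.c_[xs,ys]))
    return sorted(out,key=lambda t:-t[0])
E
python3 - <<'E'
from h import *
from bench import viewer
p=cv2.imread('pics/top0.png'); d=np.load('pics/top0d.npy'); m=viewer.camera_model('top')
a=cv2.resize(p[100:260,160:420],None,fx=3,fy=3,interpolation=cv2.INTER_NEAREST); cv2.imwrite('pics/crop_top.png',a)
hsv=cv2.cvtColor(p,cv2.COLOR_BGR2HSV)
x0=np.zeros(hsv.shape[:2],bool); x0[160:212,205:260]=1
H,S,V=hsv[...,0],hsv[...,1],hsv[...,2]
for nm,mk,z in [('blue',x0&(H>100)&(H<130)&(S>120),.054),('white',x0&(S<50)&(V>150),.008)]:
    for A,c,pts in comps(mk)[:3]:
        P=np.array([onplane(m,u,v,z)[:2] for u,v in pts]); 
        w,E=np.linalg.eigh(np.cov(P.T)); print(nm,A,c,P.mean(0),np.sqrt(w*12),np.degrees(np.arctan2(E[1,1],E[0,1])), 'z', np.median([atdepth(m,u,v,d[v,u])[2] for u,v in pts]))
x1=np.zeros_like(x0); x1[145:222,315:412]=1
for A,c,pts in comps(x1&(H>2)&(H<22)&(S>150)&(V>120))[:3]:
    (u,v),_,_=cv2.minAreaRect(pts.astype(np.float32)); print('ring',A,c,onplane(m,*c,.15), [np.percentile([atdepth(m,a,b,d[b,a])[2] for a,b in pts],q) for q in (10,50,90)])
for A,c,pts in comps(x1&(S<40)&(V>200))[:6]:
    print('mark',A,c,onplane(m,*c,.13), np.median([atdepth(m,a,b,d[b,a])[2] for a,b in pts]))
E
```

```text
blue 73 [226.4109589 182.8630137] [0.55415645 0.19268194] [0.01070876 0.05006925] 179.77239386479363 z 0.05367179744110184
white 327 [227.91437309 185.88073394] [0.55408136 0.19932528] [0.05827363 0.07537701] 90.21511714609397 z 0.025512941946999934
white 85 [246.77647059 178.8       ] [0.57441626 0.14927118] [0.01363021 0.05809513] -153.68807320913965 z 0.007460003440443508
ring 1894 [367.00211193 176.4250264 ] [ 0.558308   -0.16154833  0.15      ] [np.float64(-0.0033508895501270564), np.float64(-0.0007031402204388248), np.float64(0.001946626156910103)]
ring 121 [364.88429752 178.08264463] [ 0.55423714 -0.15655167  0.15      ] [np.float64(0.141961757344918), np.float64(0.14750171308681959), np.float64(0.14998858620418332)]
mark 2604 [361.63940092 184.03302611] [ 0.54343396 -0.15079551  0.13      ] 0.12914834368441275
mark 31 [374.58064516 176.87096774] [ 0.56150739 -0.18195505  0.13      ] 0.13985703552080586
mark 17 [340.05882353 209.        ] [ 0.48217609 -0.09955663  0.13      ] 0.06990132604538823
mark 13 [334.07692308 153.76923077] [ 0.61703439 -0.08357364  0.13      ] 0.1302687912305116
```

View pics/crop_top.png

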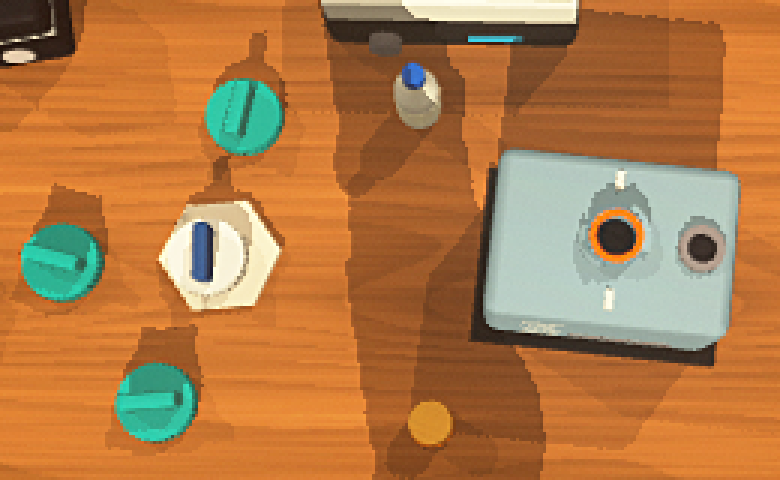

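The cap is the white one with the blue fin at (227,184), standing on the hexagonal coaster. The three turquoise look-alikes are at (241,138), (180,187) and (212,234), and I'll leave them alone. The marks are near (366,160) and (363,200). Next I'll refine these positions.

Run:
```python
from h import *
from bench import viewer
p=cv2.imread('pics/top0.png'); d=np.load('pics/top0d.npy'); m=viewer.camera_model('top')
def world(u0,u1,v0,v1):
    vv,uu=np.mgrid[v0:v1,u0:u1]; uu=uu.ravel();vv=vv.ravel()
    return uu,vv,np.array([atdepth(m,a,b,d[b,a]) for a,b in zip(uu,vv)])
u,v,P=world(205,260,155,215)
k=P[:,2]>.047; Q=P[k][:,:2]
r=cv2.minAreaRect(Q.astype(np.float32)*1000); print('fin',k.sum(),r, np.median(P[k][:,2]))
k=(P[:,2]>.022)&(P[:,2]<.030); print('flat',k.sum(),cv2.minEnclosingCircle(P[k][:,:2].astype(np.float32)*1000))
u,v,P=world(340,392,152,206)
k=(P[:,2]>.146); hsv=cv2.cvtColor(p,cv2.COLOR_BGR2HSV)
o=np.array([ (3<hsv[b,a,0]<22) and hsv[b,a,1]>150 for a,b in zip(u,v)])
print('ring all',(o).sum(), cv2.fitEllipse(np.c_[u,v][o].astype(np.float32)), np.percentile(P[o&(P[:,2]>.13)][:,2],[10,50,80,90,97]))
c=cv2.minEnclosingCircle(np.c_[u,v][o&(P[:,2]>.13)].astype(np.float32)); print(c, onplane(m,*c[0],.15))
for b0,b1,a0,a1 in [(154,166,360,373),(192,206,357,370)]:
    S=p[b0:b1,a0:a1].astype(int); w=(S.min(2)-195).clip(0); yy,xx=np.mgrid[b0:b1,a0:a1]
    c=(xx*w).sum()/w.sum(),(yy*w).sum()/w.sum(); print('mark',(w>0).sum(),c,onplane(m,*c,.13))
# tank shoulder rect
u,v,P=world(312,415,142,226); k=(P[:,2]>.125)&(P[:,2]<.134)
r=cv2.minAreaRect(P[k][:,:2].astype(np.float32)*1000); print('tank',r,np.median(P[k][:,2]))
# joint efforts; bystanders at
```

```text
fin 114 ((460.50323486328125, 81.52680969238281), (334.4689636230469, 41.686729431152344), 50.269203186035156) 0.05373100541470188
flat 352 ((553.5940551757812, 194.35784912109375), 35.302330017089844)
ring all 181 ((372.7403564453125, 166.75726318359375), (24.23190689086914, 39.98927307128906), 37.58916091918945) [0.14002017 0.14747868 0.14904226 0.14996068 0.15070038]
((365.0454406738281, 178.13636779785156), 9.086695671081543) [ 0.55411464 -0.15693214  0.15      ]
mark 16 (np.float64(366.45238095238096), np.float64(159.0194805194805)) [ 0.6053043  -0.16232927  0.13      ]
mark 25 (np.float64(362.5942275042445), np.float64(199.2937181663837)) [ 0.50642931 -0.15316833  0.13      ]
tank ((553.7763671875, -157.21087646484375), (194.4033660888672, 135.32046508789062), 84.56446838378906) 0.12917013582019382
```

>>> servo_tool([
  {"xyz":[0,0,0],"twist":[0,0,-5.4]},
  {"xyz":[0,0,0],"twist":[0,0,-5.4]},
  {"xyz":[0,0,0],"twist":[0,0,-5.4]},
  {"xyz":[0,0,0],"twist":[0,0,-5.3]},
], claw=5)

```text
time: 0.48
tool_pos: [0.2287, 0.5814, 0.2308]
tcp_rot: [-0.003, 1.0, -0.0, -0.0]
ft_force: [0.1, 0.1, -0.3]
gripper_width: 0.05
```

>>> servo_tool([
  {"xyz":[-2.3,-2.8,0],"twist":[0,0,0]},
  {"xyz":[-2.3,-2.8,0],"twist":[0,0,0]},
  {"xyz":[-2.3,-2.8,0],"twist":[0,0,0]},
  {"xyz":[-2.3,-2.8,0],"twist":[0,0,0]},
  {"xyz":[-2.3,-2.8,0],"twist":[0,0,0]},
  {"xyz":[-2.3,-2.8,0],"twist":[0,0,0]},
  {"xyz":[-2.3,-2.8,0],"twist":[0,0,0]},
  {"xyz":[-2.3,-2.8,0],"twist":[0,0,0]},
])

```text
time: 1.15
tool_pos: [0.4136, 0.3561, 0.2311]
tcp_rot: [-0.0, 1.0, -0.0, -0.0]
ft_force: [0.5, 0.1, 0.2]
gripper_width: 0.05
```

>>> servo_tool([
  {"xyz":[-2.34,-2.72,0],"twist":[0,0,0]},
  {"xyz":[-2.34,-2.72,0],"twist":[0,0,0]},
  {"xyz":[-2.34,-2.72,0.5],"twist":[0,0,0]},
  {"xyz":[-2.34,-2.72,1],"twist":[0,0,0]},
  {"xyz":[-2.34,-2.72,1.5],"twist":[0,0,0]},
  {"xyz":[-2.34,-2.72,2],"twist":[0,0,0]},
  {"xyz":[0,0,2],"twist":[0,0,0]},
  {"xyz":[0,0,0],"twist":[0,0,0]},
])

```text
time: 1.82
tool_pos: [0.5524, 0.1906, 0.1566]
tcp_rot: [0.002, 1.0, -0.002, -0.003]
ft_force: [-1.4, 0.6, -0.9]
gripper_width: 0.0497
```

Run:
```python
from h import *
from bench import viewer, telemetry
s=telemetry.observe(); m=viewer.camera_model('wrist'); p,d=viewer.read_camera('wrist'); p=p[:,:,::-1].copy()
cv2.imwrite('pics/w1.png',p); np.save('pics/w1d.npy',d)
print(s['tool_pos'],s['tcp_rot'],s['joints'].round(3))
hsv=cv2.cvtColor(p,cv2.COLOR_BGR2HSV); H,S,V=hsv[...,0],hsv[...,1],hsv[...,2]
for A,c,pts in comps((H>100)&(H<130)&(S>120)&(d>0),40)[:3]:
    W=np.array([atdepth(m,a,b,d[b,a]) for a,b in pts]); k=W[:,2]>.050; print(A,c,k.sum())
    if k.sum()<20: continue
    T=np.array([onplane(m,a,b,.054)[:2] for a,b in pts[k]])*1000; print(cv2.minAreaRect(T.astype(np.float32)),np.median(W[k],0))
```

```text
[0.55241377 0.19059143 0.15664825] [ 0.00239304  0.99999024 -0.00205187 -0.00309574] [-0.573  0.35   0.236  1.597 -0.084  1.212  1.245]
```

View pics/w1.png

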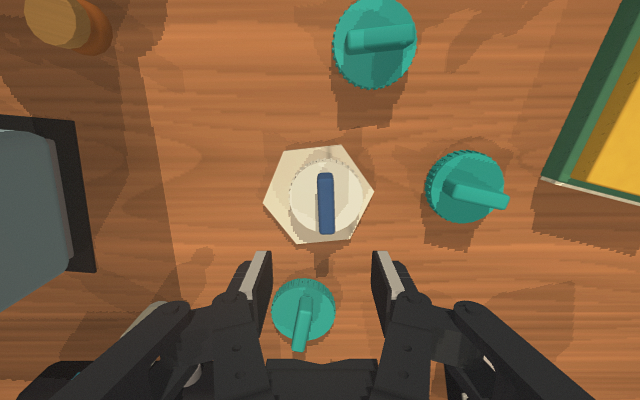

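The wrist view shows the white cap with the blue fin at (326,203) on the coaster, with turquoise caps around it. I'll loosen the mask.

Run:
```python
from h import *
from bench import viewer, telemetry
s=telemetry.observe(); m=viewer.camera_model('wrist'); p=cv2.imread('pics/w1.png'); d=np.load('pics/w1d.npy')
print(s['tool_pos'],s['tcp_rot'])
hsv=cv2.cvtColor(p,cv2.COLOR_BGR2HSV); H,S,V=hsv[...,0],hsv[...,1],hsv[...,2]
print(hsv[203,326],d[203,326])
mk=np.zeros(H.shape,bool); mk[165:240,300:350]=1
for A,c,pts in comps(mk&(H>100)&(H<130)&(S>80),40)[:3]:
    T=np.array([onplane(m,a,b,.054)[:2] for a,b in pts])*1000; print(A,c,cv2.minAreaRect(T.astype(np.float32)))
    W=np.array([atdepth(m,a,b,d[b,a]) for a,b in pts]); print(np.percentile(W[:,2],[5,50,95])); k=W[:,2]>.050; print(k.sum())
    if k.sum()>20: print(cv2.minAreaRect((W[k,:2]*1000).astype(np.float32)))
print('TCP pix',proj(m,s['tool_pos']))
```

```text
[0.55214949 0.19318144 0.15885928] [ 7.23434431e-04  9.99996250e-01 -1.07967557e-03 -2.41063760e-03]
[107 108 128] 0.2573818
905 [325.51933702 202.92596685] ((553.5247192382812, 196.5825958251953), (53.25654220581055, 12.703468322753906), 2.24263858795166)
[0.04719818 0.05669095 0.05785665]
847
((526.863525390625, 195.54226684570312), (105.1021957397461, 12.649731636047363), 2.248842716217041)
TCP pix (np.float64(320.99428391899835), np.float64(262.9737611104584))
```

```bash
cat > fin.py <<'E'
from h import *
from bench import viewer, telemetry
import sys
nm=sys.argv[1]; z=float(sys.argv[2])
m=viewer.camera_model('wrist'); s=telemetry.observe(); p,d=viewer.read_camera('wrist'); p=p[:,:,::-1].copy(); cv2.imwrite(f'pics/{nm}.png',p)
print(s['tool_pos'],s['tcp_rot'],s['joint_velocities'].round(3))
hsv=cv2.cvtColor(p,cv2.COLOR_BGR2HSV); H,S,V=hsv[...,0],hsv[...,1],hsv[...,2]
mk=np.zeros(H.shape,bool); mk[140:300,280:370]=1
for A,c,pts in comps(mk&(H>100)&(H<130)&(S>80)&(V>60),150)[:3]:
    T=np.array([onplane(m,a,b,z)[:2] for a,b in pts])*1000; print(A,c,cv2.minAreaRect(T.astype(np.float32)))
    W=np.array([atdepth(m,a,b,d[b,a]) for a,b in pts if d[b,a]>0]); print(np.percentile(W[:,2],[5,50,95]))
E
python3 fin.py w2 .054
```

```text
[0.55214949 0.19318144 0.15885928] [ 7.23434431e-04  9.99996250e-01 -1.07967557e-03 -2.41063760e-03] [-0.033 -0.041 -0.028 -0.051 -0.001  0.027 -0.009]
898 [322.12694878 202.47104677] ((553.0679931640625, 193.6823272705078), (52.28424835205078, 12.683942794799805), 2.018648147583008)
[0.04604912 0.05441953 0.05568883]
```

>>> servo_tool([
  {"xyz":[-0.13,0.03,3.2],"twist":[0,0,-1]},
  {"xyz":[0,0,3.2],"twist":[0,0,0]},
  {"xyz":[0,0,3],"twist":[0,0,0]},
  {"xyz":[0,0,2],"twist":[0,0,0]},
  {"xyz":[0,0,1],"twist":[0,0,0]},
  {"xyz":[0,0,0],"twist":[0,0,0]},
  {"xyz":[0,0,0],"twist":[0,0,0]},
])

```text
time: 2.5
tool_pos: [0.5551, 0.1961, 0.0387]
tcp_rot: [-0.01, 1.0, 0.0, 0.001]
ft_force: [0.1, -0.2, 0.3]
gripper_width: 0.0501
```

>>> servo_tool([
  {"xyz":[0,0,0],"twist":[0,0,0]},
  {"xyz":[0,0,0],"twist":[0,0,0]},
])

```text
time: 2.67
tool_pos: [0.5559, 0.1957, 0.0394]
tcp_rot: [-0.009, 1.0, 0.001, 0.002]
ft_force: [-0.7, 0.6, 0.2]
gripper_width: 0.05
```

```bash
python3 fin.py w3 .054
```

```text
[0.55594849 0.19565528 0.03943052] [-9.13408477e-03  9.99956791e-01  7.34252825e-04  1.56389899e-03] [ 0.002  0.002  0.001  0.009 -0.002 -0.005  0.   ]
2415 [316.41821946 255.93498965] ((545.2340698242188, 193.1932830810547), (44.793094635009766, 12.908378601074219), 1.5783640146255493)
[0.03809678 0.05427086 0.0555096 ]
```

View pics/w3.png

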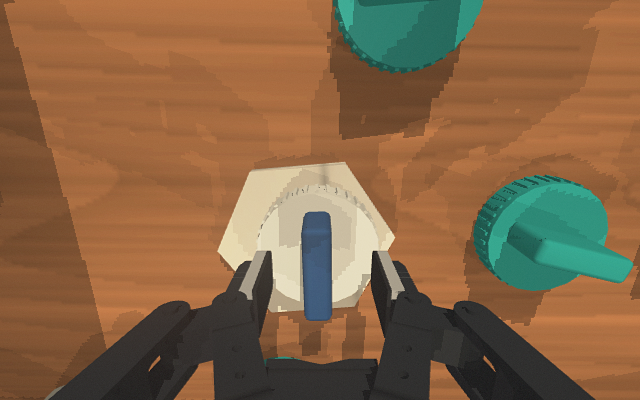

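The fin lies between the pads, at columns 302-332 and rows 212-320. I'll shift slightly, descend and close.

>>> servo_tool([
  {"xyz":[0.2,-0.25,0.3],"twist":[0,0,0]},
  {"xyz":[0,0,0.4],"twist":[0,0,0]},
  {"xyz":[0,0,0.3],"twist":[0,0,0]},
  {"xyz":[0,0,0],"twist":[0,0,0]},
  {"xyz":[0,0,0],"twist":[0,0,0]},
  {"xyz":[0,0,0],"twist":[0,0,0]},
])

```text
time: 3.22
tool_pos: [0.5527, 0.1923, 0.0272]
tcp_rot: [-0.009, 1.0, -0.0, -0.0]
ft_force: [0.3, -0.0, 0.0]
gripper_width: 0.0502
```

>>> servo_tool([
  {"xyz":[0,0,0],"twist":[0,0,0]},
  {"xyz":[0,0,0],"twist":[0,0,0]},
  {"xyz":[0,0,0],"twist":[0,0,0]},
  {"xyz":[0,0,0],"twist":[0,0,0]},
  {"xyz":[0,0,0],"twist":[0,0,0]},
  {"xyz":[0,0,0],"twist":[0,0,0]},
], claw=0.8)

```text
time: 3.72
tool_pos: [0.5529, 0.1924, 0.0275]
tcp_rot: [-0.009, 1.0, 0.0, 0.0]
ft_force: [-0.5, -0.5, 2.3]
gripper_width: 0.0131
```

```bash
python3 -c "
from bench import telemetry as t
s=t.observe();print(s)"
```

```text
{'time': 3.7167, 'joints': array([-0.55294398,  0.48381199,  0.21006395,  1.72356366, -0.11989104,
        0.94623557,  1.29261248]), 'joint_velocities': array([ 0.00086761,  0.00063701,  0.00029381,  0.00110826,  0.00077469,
       -0.00013978,  0.00136928]), 'joint_efforts': array([ 7.50074931e-02, -5.97998714e+01,  4.33126599e+00, -2.95615250e+01,
        2.29996769e-02,  8.11699836e-03, -2.68618867e-02]), 'tool_pos': array([0.55292065, 0.19243952, 0.02753832]), 'tcp_rot': array([-8.96839471e-03,  9.99959752e-01,  1.00485376e-04,  2.26676193e-04]), 'ft_force': array([-0.47014568, -0.52586265,  2.32697873]), 'ft_torque': array([0.00458497, 0.03041121, 0.04333577]), 'gripper_width': 0.013113878205428446}
```

>>> servo_tool([
  {"xyz":[0,0,-1],"twist":[0,0,0]},
  {"xyz":[0,0,-2],"twist":[0,0,0]},
  {"xyz":[0,0,-3],"twist":[0,0,0]},
  {"xyz":[0,0,-4],"twist":[0,0,0]},
  {"xyz":[0,0,-4],"twist":[0,0,0]},
  {"xyz":[0,0,-4],"twist":[0,0,0]},
  {"xyz":[0,0,-2],"twist":[0,0,0]},
  {"xyz":[0,0,0],"twist":[0,0,0]},
])

```text
time: 4.38
tool_pos: [0.555, 0.1929, 0.2342]
tcp_rot: [-0.009, 1.0, 0.002, 0.005]
ft_force: [0.5, 0.0, 0.2]
gripper_width: 0.0131
```

```bash
python3 fin.py w4 .257
```

```text
[0.55503276 0.19289775 0.2341945 ] [-0.00876863  0.99994939  0.00198928  0.00451315] [ 0.002  0.048 -0.007  0.092 -0.005 -0.076  0.005]
2182 [321.29605866 263.13978002] ((542.7874145507812, 192.8846893310547), (35.720211029052734, 13.536246299743652), 0.9190728068351746)
[0.2418438  0.26062835 0.26192576]
```

View pics/w4.png

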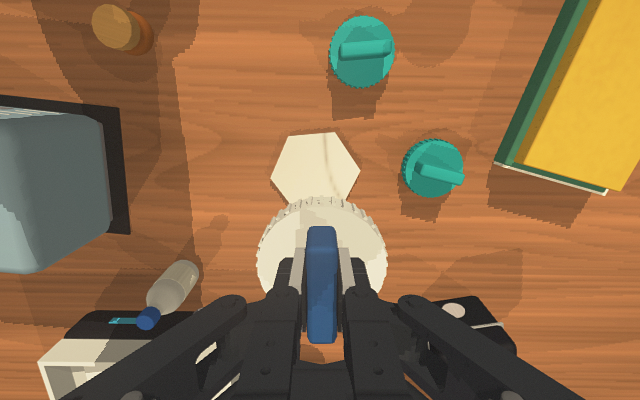

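```bash
cat > off.py <<'E'
from h import *
from bench import viewer, telemetry
import sys
nm=sys.argv[1]
m=viewer.camera_model('wrist'); s=telemetry.observe(); p,d=viewer.read_camera('wrist'); p=p[:,:,::-1].copy(); cv2.imwrite(f'pics/{nm}.png',p)
Rt=R.from_quat(s['tcp_rot']); print(s['time'],s['tool_pos'],s['tcp_rot'],np.abs(s['joint_velocities']).max(), 'j7',s['joints'][6])
hsv=cv2.cvtColor(p,cv2.COLOR_BGR2HSV); H,S,V=hsv[...,0],hsv[...,1],hsv[...,2]
mk=np.zeros(H.shape,bool); mk[180:370,295:350]=1
for A,c,pts in comps(mk&(H>100)&(H<130)&(S>80)&(V>60),150)[:2]:
    W=np.array([atdepth(m,a,b,d[b,a]) for a,b in pts if d[b,a]>0]); T=Rt.inv().apply(W-s['tool_pos'])
    ztop=np.percentile(T[:,2],20); print(A,'top z tool',ztop,'world top',np.percentile(W[:,2],80))
    k=np.abs(T[:,2]-np.median(T[:,2]))<.004
    r=cv2.minAreaRect((T[k,:2]*1000).astype(np.float32)); print('tool-frame rect mm',r)
    print('v range',pts[:,1].min(),pts[:,1].max(),'x ends',np.percentile(T[k,0],[0.5,99.5]))
E
python3 off.py w5
```

```text
4.4333 [0.55394795 0.19258864 0.23086646] [-0.00882636  0.99995698  0.00115873  0.00260746] 0.07781161645977944 j7 1.2562125869406737
3409 top z tool -0.02737489797388298 world top 0.2582572333138278
tool-frame rect mm ((-2.537881851196289, 0.3436565399169922), (49.48541259765625, 13.436241149902344), 0.1179761216044426)
v range 226 343 x ends [-0.02627086  0.02180159]
```

>>> servo_tool([
  {"xyz":[0,0,0],"twist":[0,0,3.2]},
  {"xyz":[0,0,0],"twist":[0,0,3.1]},
  {"xyz":[-0.18,-1.95,0],"twist":[0,0,0]},
  {"xyz":[-0.3,-3.4,0],"twist":[0,0,0]},
  {"xyz":[-0.3,-3.4,0],"twist":[0,0,0]},
  {"xyz":[-0.3,-3.4,0],"twist":[0,0,0]},
  {"xyz":[-0.3,-3.4,0],"twist":[0,0,0]},
  {"xyz":[-0.3,-3.4,0],"twist":[0,0,0]},
])

```text
time: 5.15
tool_pos: [0.5505, 0.0005, 0.2253]
tcp_rot: [0.046, 0.999, -0.0, -0.002]
ft_force: [0.9, -0.1, -1.7]
gripper_width: 0.0131
```

>>> servo_tool([
  {"xyz":[-0.3,-3.4,0],"twist":[0,0,0]},
  {"xyz":[-0.3,-3.4,0],"twist":[0,0,0]},
  {"xyz":[-0.3,-3.4,0],"twist":[0,0,0]},
  {"xyz":[-0.3,-2.9,0],"twist":[0,0,0]},
  {"xyz":[-0.3,-1.8,0],"twist":[0,0,0]},
  {"xyz":[0,-0.3,0],"twist":[0,0,0]},
  {"xyz":[0,0,0],"twist":[0,0,0]},
  {"xyz":[0,0,0],"twist":[0,0,0]},
])

```text
time: 5.82
tool_pos: [0.5524, -0.1495, 0.2259]
tcp_rot: [0.046, 0.999, 0.0, -0.001]
ft_force: [-0.2, 1.1, -1.2]
gripper_width: 0.0129
```

>>> servo_tool([
  {"xyz":[0,0,0],"twist":[0,0,0]},
  {"xyz":[0,0,0],"twist":[0,0,0]},
  {"xyz":[0,0,0],"twist":[0,0,0]},
  {"xyz":[0,0,0],"twist":[0,0,0]},
])

```text
time: 6.15
tool_pos: [0.5531, -0.1498, 0.2273]
tcp_rot: [0.045, 0.999, 0.0, -0.0]
ft_force: [1.6, 0.3, -0.5]
gripper_width: 0.0131
```

```bash
python3 off.py w6
python3 - <<'E'
from h import *
from bench import viewer
for n in ['top','scene']:
    p,d=viewer.read_camera(n); cv2.imwrite(f'pics/{n}1.png',p[:,:,::-1]); np.save(f'pics/{n}1d.npy',d)
    if n=='top': a=p[110:250,280:460]
    else: a=p[130:270,200:380]
    cv2.imwrite(f'pics/{n}1c.png',cv2.resize(a[:,:,::-1],None,fx=4,fy=4,interpolation=cv2.INTER_CUBIC))
E
```

```text
6.15 [ 0.55309346 -0.14975517  0.22727251] [ 4.53160377e-02  9.98972694e-01  9.86334318e-05 -5.60891826e-05] 0.00516905944205438 j7 1.7929969146513154
3447 top z tool -0.027402727750697912 world top 0.2546749174115021
tool-frame rect mm ((-2.8077468872070312, 0.2727785110473633), (13.488492012023926, 49.996673583984375), 89.8117904663086)
v range 226 343 x ends [-0.02636369  0.02199651]
```

View pics/w6.png

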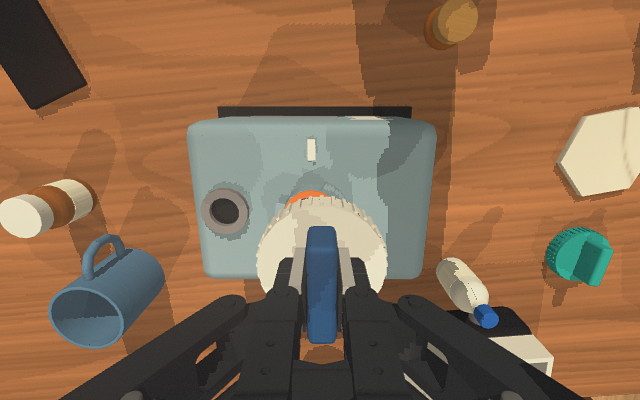

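View pics/top1c.png

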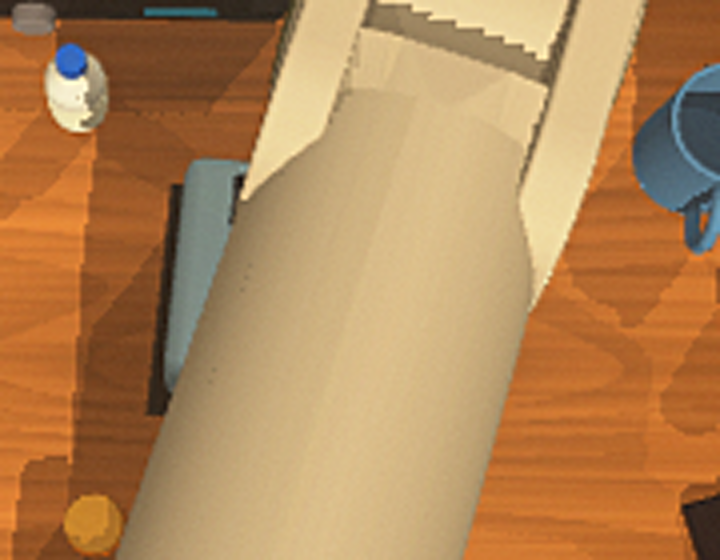

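View pics/scene1c.png

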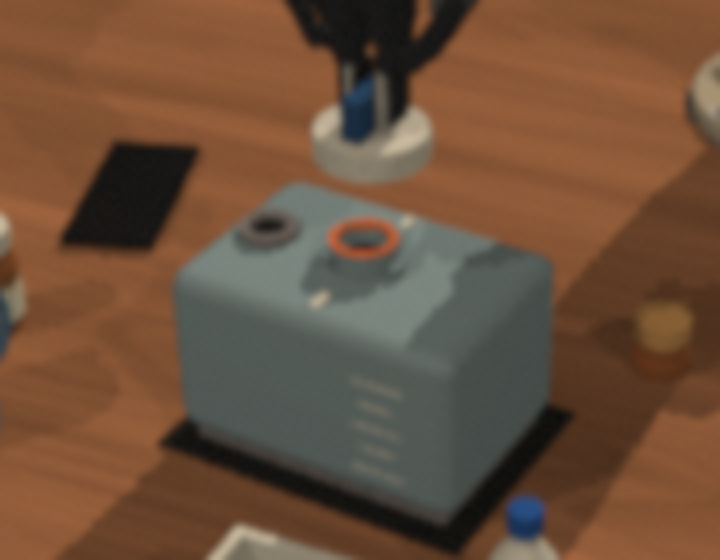

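The wrist view shows the fin parallel to the near mark at (311,150). The scene view shows the ring and both marks below the cap. I'll cross-check the neck from both cameras.

Run:
```python
from h import *
from bench import viewer
m=viewer.camera_model('wrist'); p=cv2.imread('pics/w6.png')
sub=p[130:175,295:330].astype(int); w=(sub.min(2)-175).clip(0); yy,xx=np.mgrid[130:175,295:330]
pts=np.c_[xx[w>0],yy[w>0]].astype(np.float32); print(len(pts),cv2.minAreaRect(pts)); c=cv2.minAreaRect(pts)[0]; print('mark wrist',onplane(m,*c,.13))
T=np.array([onplane(m,a,b,.13)[:2] for a,b in pts])*1000; print(cv2.minAreaRect(T.astype(np.float32)))
m=viewer.camera_model('scene'); p=cv2.imread('pics/scene1.png'); hsv=cv2.cvtColor(p,cv2.COLOR_BGR2HSV); H,S,V=hsv[...,0],hsv[...,1],hsv[...,2]
mk=np.zeros(H.shape,bool); mk[180:200,278:304]=1
c=comps(mk&((H<12)|(H>175))&(S>130)&(V>100),10)
for A,cc,pts in c[:2]:
    el=cv2.fitEllipse(cv2.findContours((mk&((H<12)|(H>175))&(S>130)&(V>100)).astype(np.uint8),cv2.RETR_EXTERNAL,cv2.CHAIN_APPROX_NONE)[0][0]); print('ring scene',A,el,[onplane(m,*el[0],z).round(4) for z in (.147,.15,.1525)])
for u0,u1,v0,v1 in [(297,306,180,190),(274,285,200,209)]:
    sub=p[v0:v1,u0:u1].astype(int); w=(sub.min(2)-135).clip(0); yy,xx=np.mgrid[v0:v1,u0:u1]; c=(xx*w).sum()/w.sum(),(yy*w).sum()/w.sum(); print('mark scene',c,onplane(m,*c,.13))
# cap in scene : fin & flat top depth
d=np.load('pics/scene1d.npy')
mk=np.zeros(H.shape,bool); mk[145:170,280:300]=1
for A,cc,pts in comps(mk&(H>100)&(H<130)&(S>100),10)[:1]:
    W=np.array([atdepth(m,a,b,d[b,a]) for a,b in pts]); print('fin scene',A,cc,W.min(0),np.median(W,0),W.max(0))
mk=np.zeros(H.shape,bool); mk[154:178,274:312]=1
for A,cc,pts in comps(mk&(S<60)&(V>110),30)[:1]:
    W=np.array([atdepth(m,a,b,d[b,a]) for a,b in pts]); W=W[(W[:,2]<.26)&(W[:,2]>.2)&(W[:,0]>.5)]
    k=W[:,2]>np.percentile(W[:,2],95)-.003
    A2=np.c_[2*W[~k][:,:2],np.ones((~k).sum())]; b=(W[~k][:,:2]**2).sum(1)
    print('side',cv2.minEnclosingCircle((W[:,:2]*1000).astype(np.float32)), W[:,1].min(),W[:,1].max(),W[:,2].min(),W[:,2].max(),W[:,0].max())
```

```text
175 ((311.0, 149.5), (21.0, 8.0), 90.0)
mark wrist [ 0.50782614 -0.15411081  0.13      ]
((507.9073181152344, -154.1387481689453), (6.2147088050842285, 16.15876007080078), 84.43036651611328)
ring scene 73 ((290.3868103027344, 189.16973876953125), (8.396435737609863, 16.22466468811035), 88.74628448486328) [array([ 0.5538, -0.1576,  0.147 ]), array([ 0.558 , -0.1554,  0.15  ]), array([ 0.5616, -0.1535,  0.1525])]
mark scene (np.float64(300.94117647058823), np.float64(185.05882352941177)) [ 0.50117204 -0.15452479  0.13      ]
mark scene (np.float64(278.9047619047619), np.float64(204.66666666666666)) [ 0.60275806 -0.16397166  0.13      ]
fin scene 78 [289.53846154 156.69230769] [ 0.54865789 -0.15738756  0.23282091] [ 0.57502204 -0.14731224  0.24964752] [1.41593731 0.28916074 0.75601753]
side ((559.6361083984375, -148.11566162109375), 33.955039978027344) -0.18040973232797625 -0.11422251115610105 0.21160193493199242 0.2284383454394734 0.5923781331892809
```

>>> servo_tool([
  {"xyz":[-0.12,-0.8,1],"twist":[0,0,0]},
  {"xyz":[0,0,2],"twist":[0,0,0]},
  {"xyz":[0,0,1.5],"twist":[0,0,0]},
  {"xyz":[0,0,0.5],"twist":[0,0,0]},
  {"xyz":[0,0,0],"twist":[0,0,0]},
  {"xyz":[0,0,0],"twist":[0,0,0]},
  {"xyz":[0,0,0],"twist":[0,0,0]},
  {"xyz":[0,0,0],"twist":[0,0,0]},
])

```text
time: 6.97
tool_pos: [0.554, -0.159, 0.1783]
tcp_rot: [0.046, 0.999, -0.0, 0.001]
ft_force: [0.1, 0.4, -1.0]
gripper_width: 0.0129
```

```bash
python3 off.py w7
python3 - <<'E'
from h import *
from bench import viewer
m=viewer.camera_model('wrist'); p=cv2.imread('pics/w7.png')
cv2.imwrite('pics/w7c.png',cv2.resize(p[100:300,220:420],None,fx=3,fy=3,interpolation=cv2.INTER_CUBIC))
p,d=viewer.read_camera('scene'); cv2.imwrite('pics/scene2.png',p[:,:,::-1]); np.save('pics/scene2d.npy',d)
cv2.imwrite('pics/scene2c.png',cv2.resize(p[140:230,240:340][:,:,::-1],None,fx=6,fy=6,interpolation=cv2.INTER_CUBIC))
E
```

```text
6.9667 [ 0.55403856 -0.15901649  0.17834712] [ 4.59995621e-02  9.98941068e-01 -1.49377093e-04  8.72281444e-04] 0.003297454896114848 j7 1.822320836710258
3439 top z tool -0.027419243812039112 world top 0.20576964263451972
tool-frame rect mm ((-2.336620330810547, 0.31938695907592773), (13.455466270446777, 49.47920227050781), 89.8994140625)
v range 226 343 x ends [-0.02624944  0.02201797]
```

View pics/w7c.png

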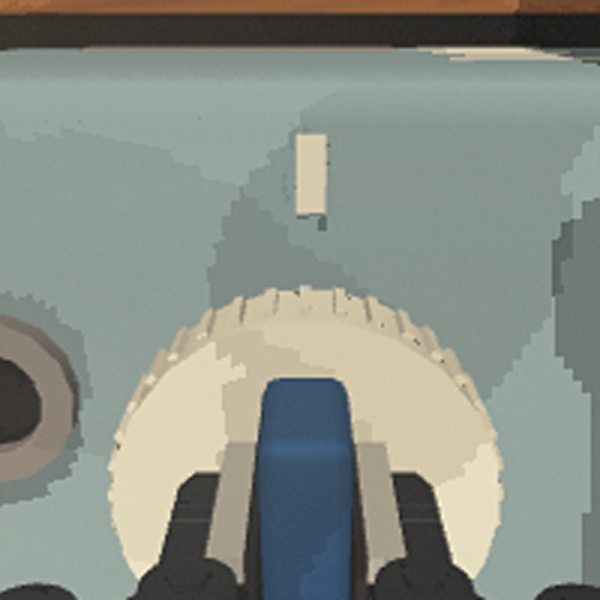

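View pics/scene2c.png

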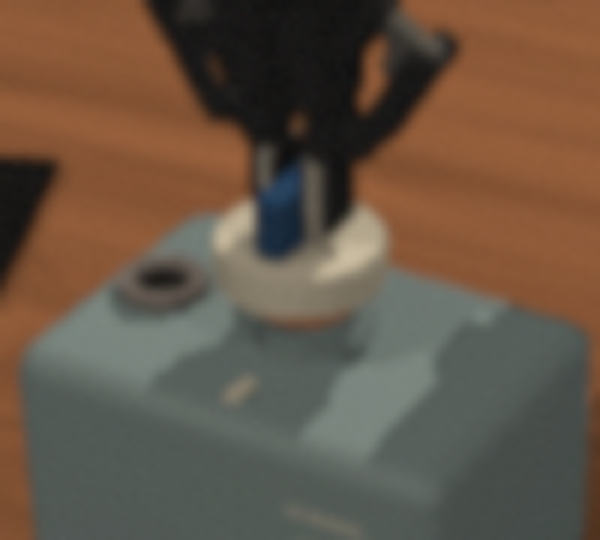

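Run:
```python
from h import *
from bench import viewer,telemetry
m=viewer.camera_model('wrist'); s=telemetry.observe(); p=cv2.imread('pics/w7.png')
sub=p[138:180,312:335].astype(int); yy,xx=np.mgrid[138:180,312:335]; w=(sub[...,2]-185).clip(0)*(sub[...,2]>sub[...,0]+10)
pts=np.c_[xx[w>0],yy[w>0]]; T=np.array([onplane(m,a,b,.13) for a,b in pts]); r=cv2.minAreaRect((T[:,:2]*1000).astype(np.float32)); print(len(pts),r)
Rt=R.from_quat(s['tcp_rot']); mk=np.r_[np.array(r[0])/1000,.13]
print('tcp',s['tool_pos'],'mark in tool',Rt.inv().apply(mk-s['tool_pos'])*1000, 'tool x dir',np.degrees(np.arctan2(*Rt.apply([1,0,0])[[1,0]])))
d=np.array([np.cos(np.radians(-5.3)),np.sin(np.radians(-5.3))]); print('neck',mk[:2]+.049*d,'cap',s['tool_pos']+Rt.apply([-.0024,.0003,0]))
```

```text
248 ((507.6821594238281, -153.11021423339844), (5.586361408233643, 15.526659965515137), 84.63404083251953)
tcp [ 0.55389632 -0.15887146  0.17813273] mark in tool [46.61669103  1.49635073 48.06605373] tool x dir 174.72829848068926
neck [ 0.55647267 -0.15763637] cap [ 0.55631373 -0.15879324  0.17813613]
```

>>> servo_tool([
  {"xyz":[0,0.12,0],"twist":[0,0,0]},
  {"xyz":[0,0,0.3],"twist":[0,0,0]},
  {"xyz":[0,0,0.3],"twist":[0,0,0]},
  {"xyz":[0,0,0.2],"twist":[0,0,0]},
  {"xyz":[0,0,0.2],"twist":[0,0,0]},
  {"xyz":[0,0,0.2],"twist":[0,0,0]},
  {"xyz":[0,0,0],"twist":[0,0,0]},
  {"xyz":[0,0,0],"twist":[0,0,0]},
])

```text
time: 7.73
tool_pos: [0.5534, -0.1575, 0.1651]
tcp_rot: [0.046, 0.999, -0.0, -0.0]
ft_force: [0.1, 0.7, -1.6]
gripper_width: 0.0132
```

>>> servo_tool([
  {"xyz":[0,0,0.15],"twist":[0,0,0]},
  {"xyz":[0,0,0.15],"twist":[0,0,0]},
  {"xyz":[0,0,0.15],"twist":[0,0,0]},
  {"xyz":[0,0,0],"twist":[0,0,0]},
  {"xyz":[0,0,0],"twist":[0,0,0]},
])

```text
time: 8.15
tool_pos: [0.5534, -0.1575, 0.1607]
tcp_rot: [0.046, 0.999, -0.0, -0.0]
ft_force: [-0.3, -0.2, -0.8]
gripper_width: 0.0128
```

>>> servo_tool([
  {"xyz":[0,0,0.1],"twist":[0,0,0]},
  {"xyz":[0,0,0.1],"twist":[0,0,0]},
  {"xyz":[0,0,0.1],"twist":[0,0,0]},
  {"xyz":[0,0,0],"twist":[0,0,0]},
  {"xyz":[0,0,0],"twist":[0,0,0]},
])

```text
time: 8.57
tool_pos: [0.5535, -0.1575, 0.1577]
tcp_rot: [0.046, 0.999, -0.0, -0.0]
ft_force: [-0.4, 0.2, -1.8]
gripper_width: 0.0131
```

>>> servo_tool([
  {"xyz":[0,0,0.1],"twist":[0,0,0]},
  {"xyz":[0,0,0],"twist":[0,0,0]},
  {"xyz":[0,0,0],"twist":[0,0,0]},
])

```text
time: 8.82
tool_pos: [0.5535, -0.1575, 0.1567]
tcp_rot: [0.046, 0.999, -0.0, -0.0]
ft_force: [0.3, -0.2, -1.4]
gripper_width: 0.013
```

>>> servo_tool([
  {"xyz":[0,0,0.1],"twist":[0,0,0]},
  {"xyz":[0,0,0],"twist":[0,0,0]},
  {"xyz":[0,0,0],"twist":[0,0,0]},
])

```text
time: 9.07
tool_pos: [0.5535, -0.1575, 0.1557]
tcp_rot: [0.046, 0.999, -0.0, -0.0]
ft_force: [0.1, -0.4, -1.6]
gripper_width: 0.013
```

>>> servo_tool([
  {"xyz":[0,0,0.08],"twist":[0,0,0]},
  {"xyz":[0,0,0],"twist":[0,0,0]},
  {"xyz":[0,0,0],"twist":[0,0,0]},
])

```text
time: 9.32
tool_pos: [0.5535, -0.1575, 0.1549]
tcp_rot: [0.046, 0.999, -0.0, -0.0]
ft_force: [0.6, 0.2, -0.9]
gripper_width: 0.0129
```

>>> servo_tool([
  {"xyz":[0,0,0.08],"twist":[0,0,0]},
  {"xyz":[0,0,0],"twist":[0,0,0]},
  {"xyz":[0,0,0],"twist":[0,0,0]},
])

```text
time: 9.57
tool_pos: [0.5535, -0.1575, 0.1541]
tcp_rot: [0.046, 0.999, -0.0, -0.0]
ft_force: [0.6, -0.7, -1.0]
gripper_width: 0.0132
```

>>> servo_tool([
  {"xyz":[0,0,0.07],"twist":[0,0,0]},
  {"xyz":[0,0,0],"twist":[0,0,0]},
  {"xyz":[0,0,0],"twist":[0,0,0]},
])

```text
time: 9.82
tool_pos: [0.5535, -0.1575, 0.1534]
tcp_rot: [0.046, 0.999, 0.0, -0.0]
ft_force: [-0.3, 0.2, -2.3]
gripper_width: 0.0129
```

>>> servo_tool([
  {"xyz":[0,0,0.07],"twist":[0,0,0]},
  {"xyz":[0,0,0],"twist":[0,0,0]},
  {"xyz":[0,0,0],"twist":[0,0,0]},
])

```text
time: 10.07
tool_pos: [0.5537, -0.1576, 0.153]
tcp_rot: [0.046, 0.999, -0.0, 0.0]
ft_force: [-1.1, 0.0, 1.0]
gripper_width: 0.0131
```

>>> servo_tool([
  {"xyz":[0,0,0.05],"twist":[0,0,0]},
  {"xyz":[0,0,0],"twist":[0,0,0]},
  {"xyz":[0,0,0],"twist":[0,0,0]},
])

```text
time: 10.32
tool_pos: [0.5537, -0.1576, 0.1527]
tcp_rot: [0.046, 0.999, -0.0, 0.0]
ft_force: [-1.4, 1.5, 4.0]
gripper_width: 0.0129
```

The cap touched the ring at TCP z of about 0.153, with cap_grip about 19 mm over the neck. I'll release it so it settles freely, centre the tool on the cap axis and regrip.

>>> servo_tool([
  {"xyz":[0,0,0],"twist":[0,0,0]},
  {"xyz":[0,0,0],"twist":[0,0,0]},
  {"xyz":[-0.24,0.03,0],"twist":[0,0,0]},
  {"xyz":[0,0,0],"twist":[0,0,0]},
  {"xyz":[0,0,0],"twist":[0,0,0]},
], claw=3)

```text
time: 10.73
tool_pos: [0.5561, -0.1574, 0.152]
tcp_rot: [0.046, 0.999, -0.0, -0.0]
ft_force: [0.4, -0.7, -1.1]
gripper_width: 0.0302
```

```bash
python3 off.py w8
python3 - <<'E'
from bench import telemetry,viewer
for i in range(3):
    s=telemetry.observe(); print(s['time'],s['ft_force'].round(2),s['ft_torque'].round(4),s['joint_efforts'][6].round(4))
    viewer.read_camera('wrist')
E
```

```text
10.7333 [ 0.55605173 -0.15739734  0.15204228] [ 4.59222569e-02  9.98945000e-01 -6.21679477e-05 -1.72432290e-04] 0.0035377831687062908 j7 1.8278967757212412
3531 top z tool -0.028432257697954575 world top 0.1804739513518292
tool-frame rect mm ((-0.23936843872070312, -0.2500138282775879), (13.4103364944458, 49.72695541381836), 89.81553649902344)
v range 223 340 x ends [-0.02385256  0.02416732]
10.7833 [ 0.14  0.2  -0.19] [0.0388 0.0265 0.0177] -0.0
10.8333 [-1.15 -0.4   0.37] [-0.0272  0.0283 -0.0249] 0.0
10.8833 [-0.24  0.66  1.06] [ 0.0465 -0.0178 -0.0118] 0.0
```

View pics/w8.png

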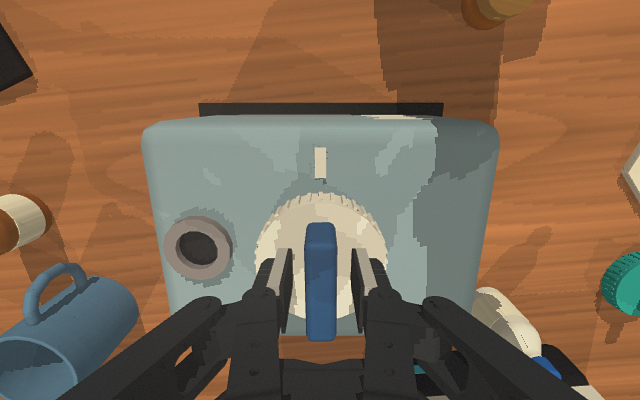

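>>> servo_tool([
  {"xyz":[0,0,-0.15],"twist":[0,0,0]},
  {"xyz":[0,0,0],"twist":[0,0,0]},
  {"xyz":[0,0,0],"twist":[0,0,0]},
  {"xyz":[0,0,0],"twist":[0,0,0]},
], claw=0.8)

```text
time: 11.27
tool_pos: [0.556, -0.1576, 0.154]
tcp_rot: [0.046, 0.999, -0.0, 0.0]
ft_force: [0.1, -0.2, 2.8]
gripper_width: 0.0128
```

```bash
cat > ft.py <<'E'
from bench import telemetry
from scipy.spatial.transform import Rotation as R
import numpy as np
s=telemetry.observe(); x=R.from_quat(s['tcp_rot']).apply([1,0,0])
print('t',s['time'],'pos',s['tool_pos'].round(4),'F',s['ft_force'].round(1),'Tz %.3f'%s['ft_torque'][2],'e7 %.4f'%s['joint_efforts'][6],'yaw %.2f'%np.degrees(np.arctan2(x[1],x[0])),'w %.4f'%s['gripper_width'],'v %.3f'%abs(s['joint_velocities']).max())
E
python3 ft.py
```

```text
t 11.2667 pos [ 0.556  -0.1576  0.154 ] F [ 0.1 -0.2  2.8] Tz 0.005 e7 -0.0027 yaw 174.72 w 0.0128 v 0.002
```

>>> servo_tool([
  {"xyz":[0,0,0],"twist":[0,0,3]},
  {"xyz":[0,0,0],"twist":[0,0,3]},
  {"xyz":[0,0,0],"twist":[0,0,3]},
  {"xyz":[0,0,0],"twist":[0,0,3]},
  {"xyz":[0,0,0],"twist":[0,0,3]},
  {"xyz":[0,0,0],"twist":[0,0,0]},
  {"xyz":[0,0,0],"twist":[0,0,0]},
])

```text
time: 11.85
tool_pos: [0.5561, -0.1574, 0.154]
tcp_rot: [0.175, 0.985, -0.0, 0.0]
ft_force: [0.3, 0.5, 2.6]
gripper_width: 0.0126
```

```bash
python3 ft.py
```

```text
t 11.85 pos [ 0.5561 -0.1574  0.154 ] F [0.3 0.5 2.6] Tz -0.035 e7 -0.3910 yaw 159.82 w 0.0126 v 0.011
```

>>> servo_tool([
  {"xyz":[0,0,0],"twist":[0,0,0]},
  {"xyz":[0,0,0],"twist":[0,0,0]},
])

```text
time: 12.02
tool_pos: [0.5561, -0.1574, 0.154]
tcp_rot: [0.175, 0.985, 0.0, 0.0]
ft_force: [-0.6, 0.2, 2.6]
gripper_width: 0.0131
```

```bash
python3 ft.py
```

```text
t 12.0167 pos [ 0.5561 -0.1574  0.154 ] F [-0.6  0.2  2.6] Tz -0.029 e7 0.0282 yaw 159.80 w 0.0131 v 0.008
```

>>> servo_tool([
  {"xyz":[0,0,0],"twist":[0,0,2]},
  {"xyz":[0,0,0],"twist":[0,0,2]},
  {"xyz":[0,0,0],"twist":[0,0,2]},
  {"xyz":[0,0,0],"twist":[0,0,1]},
  {"xyz":[0,0,0],"twist":[0,0,0]},
  {"xyz":[0,0,0],"twist":[0,0,0]},
  {"xyz":[0,0,0],"twist":[0,0,0]},
])

```text
time: 12.6
tool_pos: [0.5561, -0.1575, 0.1539]
tcp_rot: [0.235, 0.972, -0.0, 0.0]
ft_force: [0.3, 0.7, 4.1]
gripper_width: 0.013
```

```bash
python3 ft.py
```

```text
t 12.6 pos [ 0.5561 -0.1575  0.1539] F [0.3 0.7 4.1] Tz -0.014 e7 -0.0127 yaw 152.80 w 0.0130 v 0.005
```

>>> servo_tool([
  {"xyz":[0,0,0],"twist":[0,0,2]},
  {"xyz":[0,0,0],"twist":[0,0,2]},
  {"xyz":[0,0,0],"twist":[0,0,0]},
  {"xyz":[0,0,0],"twist":[0,0,0]},
  {"xyz":[0,0,0],"twist":[0,0,0]},
])

```text
time: 13.02
tool_pos: [0.5561, -0.1575, 0.1539]
tcp_rot: [0.269, 0.963, -0.0, 0.0]
ft_force: [0.6, -0.1, 4.9]
gripper_width: 0.0129
```

```bash
python3 ft.py
```

```text
t 13.0167 pos [ 0.5561 -0.1575  0.1539] F [ 0.6 -0.1  4.9] Tz -0.010 e7 -0.0306 yaw 148.81 w 0.0129 v 0.009
```

>>> servo_tool([
  {"xyz":[0,0,0],"twist":[0,0,2]},
  {"xyz":[0,0,0],"twist":[0,0,2]},
  {"xyz":[0,0,0],"twist":[0,0,0]},
  {"xyz":[0,0,0],"twist":[0,0,0]},
  {"xyz":[0,0,0],"twist":[0,0,0]},
])

```text
time: 13.43
tool_pos: [0.556, -0.1574, 0.1539]
tcp_rot: [0.302, 0.953, -0.0, 0.0]
ft_force: [-0.9, 0.1, 4.4]
gripper_width: 0.0127
```

```bash
python3 ft.py
```

```text
t 13.4333 pos [ 0.556  -0.1574  0.1539] F [-0.9  0.1  4.4] Tz 0.023 e7 -0.0226 yaw 144.82 w 0.0127 v 0.003
```

>>> servo_tool([
  {"xyz":[0,0,0],"twist":[0,0,2]},
  {"xyz":[0,0,0],"twist":[0,0,2]},
  {"xyz":[0,0,0],"twist":[0,0,0]},
  {"xyz":[0,0,0],"twist":[0,0,0]},
  {"xyz":[0,0,0],"twist":[0,0,0]},
])

```text
time: 13.85
tool_pos: [0.556, -0.1575, 0.1538]
tcp_rot: [0.335, 0.942, -0.0, 0.0]
ft_force: [-0.8, -0.9, 4.8]
gripper_width: 0.013
```

```bash
python3 ft.py
```

```text
t 13.85 pos [ 0.556  -0.1575  0.1538] F [-0.8 -0.9  4.8] Tz 0.018 e7 -0.0284 yaw 140.82 w 0.0130 v 0.008
```

>>> servo_tool([
  {"xyz":[0,0,0],"twist":[0,0,2]},
  {"xyz":[0,0,0],"twist":[0,0,2]},
  {"xyz":[0,0,0],"twist":[0,0,0]},
  {"xyz":[0,0,0],"twist":[0,0,0]},
  {"xyz":[0,0,0],"twist":[0,0,0]},
])

```text
time: 14.27
tool_pos: [0.556, -0.1575, 0.1538]
tcp_rot: [0.368, 0.93, -0.0, 0.0]
ft_force: [0.1, 0.2, 3.9]
gripper_width: 0.0128
```

```bash
python3 ft.py
```

```text
t 14.2667 pos [ 0.556  -0.1575  0.1538] F [0.1 0.2 3.9] Tz 0.036 e7 -0.0257 yaw 136.82 w 0.0128 v 0.003
```

>>> servo_tool([
  {"xyz":[0,0,0],"twist":[0,0,2]},
  {"xyz":[0,0,0],"twist":[0,0,1]},
  {"xyz":[0,0,0],"twist":[0,0,0]},
  {"xyz":[0,0,0],"twist":[0,0,0]},
  {"xyz":[0,0,0],"twist":[0,0,0]},
])

```text
time: 14.68
tool_pos: [0.556, -0.1574, 0.1538]
tcp_rot: [0.392, 0.92, -0.0, -0.0]
ft_force: [-0.7, 0.8, 5.3]
gripper_width: 0.0127
```

```bash
python3 ft.py
```

```text
t 14.6833 pos [ 0.556  -0.1574  0.1538] F [-0.7  0.8  5.3] Tz 0.018 e7 -0.0231 yaw 133.79 w 0.0127 v 0.004
```

>>> servo_tool([
  {"xyz":[0,0,0],"twist":[0,0,2]},
  {"xyz":[0,0,0],"twist":[0,0,1]},
  {"xyz":[0,0,0],"twist":[0,0,0]},
  {"xyz":[0,0,0],"twist":[0,0,0]},
  {"xyz":[0,0,0],"twist":[0,0,0]},
])

```text
time: 15.1
tool_pos: [0.556, -0.1574, 0.1538]
tcp_rot: [0.417, 0.909, -0.0, 0.0]
ft_force: [-0.6, -0.3, 5.5]
gripper_width: 0.0127
```

```bash
python3 ft.py
```

```text
t 15.1 pos [ 0.556  -0.1574  0.1538] F [-0.6 -0.3  5.5] Tz 0.087 e7 -0.0319 yaw 130.77 w 0.0127 v 0.003
```

```bash
cat > avg.py <<'E'
from bench import telemetry,viewer
from scipy.spatial.transform import Rotation as R
import numpy as np,sys
T=[];F=[];E=[]
for i in range(int(sys.argv[1]) if len(sys.argv)>1 else 5):
    s=telemetry.observe(); T.append(s['ft_torque'][2]);F.append(s['ft_force']);E.append(s['joint_efforts'][6]); viewer.read_camera('wrist')
x=R.from_quat(s['tcp_rot']).apply([1,0,0])
print('t',s['time'],'pos',s['tool_pos'].round(4),'F',np.mean(F,0).round(1),'Tz',np.round(T,3),'mean %.3f'%np.mean(T),'e7 %.4f'%np.mean(E),'yaw %.2f'%np.degrees(np.arctan2(x[1],x[0])))
E
python3 avg.py 5
```

```text
t 15.3 pos [ 0.556  -0.1574  0.1538] F [-0.5  0.2  5.1] Tz [ 0.087 -0.061 -0.014  0.019 -0.02 ] mean 0.002 e7 -0.0216 yaw 130.77
```

>>> servo_tool([
  {"xyz":[0,0,0],"twist":[0,0,2]},
  {"xyz":[0,0,0],"twist":[0,0,1]},
  {"xyz":[0,0,0],"twist":[0,0,0]},
  {"xyz":[0,0,0],"twist":[0,0,0]},
  {"xyz":[0,0,0],"twist":[0,0,0]},
])

```text
time: 15.77
tool_pos: [0.556, -0.1574, 0.1538]
tcp_rot: [0.44, 0.898, -0.0, 0.0]
ft_force: [-0.2, 0.6, 4.6]
gripper_width: 0.0132
```

```bash
python3 avg.py 4
```

```text
t 15.9167 pos [ 0.556  -0.1574  0.1538] F [-0.4  0.3  4.6] Tz [-0.023  0.045  0.001 -0.073] mean -0.012 e7 -0.0225 yaw 127.76
```

>>> servo_tool([
  {"xyz":[0,0,0],"twist":[0,0,2]},
  {"xyz":[0,0,0],"twist":[0,0,1]},
  {"xyz":[0,0,0],"twist":[0,0,0]},
  {"xyz":[0,0,0],"twist":[0,0,0]},
  {"xyz":[0,0,0],"twist":[0,0,0]},
])

```text
time: 16.38
tool_pos: [0.556, -0.1574, 0.1538]
tcp_rot: [0.464, 0.886, -0.0, -0.0]
ft_force: [0.6, 0.7, 4.9]
gripper_width: 0.0131
```

```bash
python3 avg.py 4
```

```text
t 16.5333 pos [ 0.556  -0.1574  0.1538] F [0.  0.5 5.2] Tz [ 0.033  0.013 -0.003 -0.016] mean 0.007 e7 -0.0169 yaw 124.75
```

>>> servo_tool([
  {"xyz":[0,0,0],"twist":[0,0,2]},
  {"xyz":[0,0,0],"twist":[0,0,1]},
  {"xyz":[0,0,0],"twist":[0,0,0]},
  {"xyz":[0,0,0],"twist":[0,0,0]},
  {"xyz":[0,0,0],"twist":[0,0,0]},
])

```text
time: 17.0
tool_pos: [0.556, -0.1574, 0.1538]
tcp_rot: [0.487, 0.874, -0.0, -0.0]
ft_force: [0.5, 0.8, 4.6]
gripper_width: 0.013
```

```bash
python3 avg.py 4
```

```text
t 17.15 pos [ 0.556  -0.1574  0.1538] F [-0.2  0.7  4.9] Tz [0.057 0.041 0.017 0.04 ] mean 0.039 e7 -0.0195 yaw 121.74
```

>>> servo_tool([
  {"xyz":[0,0,0],"twist":[0,0,2]},
  {"xyz":[0,0,0],"twist":[0,0,1]},
  {"xyz":[0,0,0],"twist":[0,0,0]},
  {"xyz":[0,0,0],"twist":[0,0,0]},
  {"xyz":[0,0,0],"twist":[0,0,0]},
])

```text
time: 17.62
tool_pos: [0.556, -0.1574, 0.1538]
tcp_rot: [0.509, 0.86, -0.0, 0.0]
ft_force: [-0.3, -0.5, 4.5]
gripper_width: 0.0128
```

```bash
python3 avg.py 4
```

```text
t 17.7667 pos [ 0.556  -0.1575  0.1538] F [-0.1  0.2  4.7] Tz [ 0.026  0.003 -0.011 -0.025] mean -0.002 e7 -0.0117 yaw 118.74
```

>>> servo_tool([
  {"xyz":[0,0,0],"twist":[0,0,2]},
  {"xyz":[0,0,0],"twist":[0,0,1]},
  {"xyz":[0,0,0],"twist":[0,0,0]},
  {"xyz":[0,0,0],"twist":[0,0,0]},
  {"xyz":[0,0,0],"twist":[0,0,0]},
])

```text
time: 18.23
tool_pos: [0.556, -0.1575, 0.1538]
tcp_rot: [0.532, 0.847, -0.0, 0.0]
ft_force: [0.6, -0.6, 5.3]
gripper_width: 0.0128
```

```bash
python3 avg.py 4
```

```text
t 18.3833 pos [ 0.556  -0.1574  0.1538] F [-0.2  0.   5.1] Tz [-0.026 -0.003 -0.015 -0.012] mean -0.014 e7 -0.0025 yaw 115.73
```

>>> servo_tool([
  {"xyz":[0,0,0],"twist":[0,0,2]},
  {"xyz":[0,0,0],"twist":[0,0,1]},
  {"xyz":[0,0,0],"twist":[0,0,0]},
  {"xyz":[0,0,0],"twist":[0,0,0]},
  {"xyz":[0,0,0],"twist":[0,0,0]},
])

```text
time: 18.85
tool_pos: [0.556, -0.1574, 0.1538]
tcp_rot: [0.554, 0.833, -0.0, 0.0]
ft_force: [0.2, -0.8, 4.6]
gripper_width: 0.0127
```

```bash
python3 avg.py 4
```

```text
t 19.0 pos [ 0.556  -0.1574  0.1538] F [ 0.4 -0.1  4.7] Tz [ 0.024  0.017 -0.012  0.005] mean 0.009 e7 -0.0178 yaw 112.73
```

>>> servo_tool([
  {"xyz":[0,0,0],"twist":[0,0,2]},
  {"xyz":[0,0,0],"twist":[0,0,1]},
  {"xyz":[0,0,0],"twist":[0,0,0]},
  {"xyz":[0,0,0],"twist":[0,0,0]},
  {"xyz":[0,0,0],"twist":[0,0,0]},
])

```text
time: 19.47
tool_pos: [0.556, -0.1574, 0.1538]
tcp_rot: [0.576, 0.818, -0.0, 0.0]
ft_force: [1.2, 0.4, 5.2]
gripper_width: 0.0127
```

```bash
python3 avg.py 4
```

```text
t 19.6167 pos [ 0.556  -0.1574  0.1538] F [0.5 0.2 5.1] Tz [ 0.014  0.072  0.034 -0.014] mean 0.026 e7 -0.0247 yaw 109.72
```

>>> servo_tool([
  {"xyz":[0,0,0],"twist":[0,0,2]},
  {"xyz":[0,0,0],"twist":[0,0,1]},
  {"xyz":[0,0,0],"twist":[0,0,0]},
  {"xyz":[0,0,0],"twist":[0,0,0]},
  {"xyz":[0,0,0],"twist":[0,0,0]},
])

```text
time: 20.08
tool_pos: [0.556, -0.1574, 0.1538]
tcp_rot: [0.596, 0.803, -0.0, 0.0]
ft_force: [1.2, 0.4, 3.7]
gripper_width: 0.0127
```

```bash
python3 avg.py 4
```

```text
t 20.2333 pos [ 0.556  -0.1574  0.1537] F [0.6 0.4 3.5] Tz [0.151 0.127 0.129 0.109] mean 0.129 e7 -0.1045 yaw 106.75
```

Torque rose to about 0.13 N m at 68°, just after the bite. I'll release briefly to shed side load and press force, then regrip and check again.

>>> servo_tool([
  {"xyz":[0,0,0],"twist":[0,0,0]},
  {"xyz":[0,0,0],"twist":[0,0,0]},
  {"xyz":[0,0,0],"twist":[0,0,0]},
], claw=3)

```text
time: 20.53
tool_pos: [0.5554, -0.1574, 0.1532]
tcp_rot: [0.597, 0.802, -0.0, -0.001]
ft_force: [0.9, 0.2, -0.0]
gripper_width: 0.03
```

```bash
python3 off.py w9; python3 avg.py 3
```

```text
20.5333 [ 0.55540359 -0.15743475  0.15324514] [ 5.96826727e-01  8.02369846e-01 -3.61100679e-04 -5.98459698e-04] 0.002778150098799215 j7 0.712147114113655
3490 top z tool -0.02689555890841357 world top 0.18014115979651643
tool-frame rect mm ((-0.5803451538085938, 0.47370243072509766), (13.561383247375488, 49.863460540771484), 88.35118103027344)
v range 222 339 x ends [-0.02455098  0.0240464 ]
t 20.6833 pos [ 0.5557 -0.1575  0.1535] F [ 0.3 -0.1  0.2] Tz [-0.037 -0.025 -0.01 ] mean -0.024 e7 0.0002 yaw 106.72
```

View pics/w9.png

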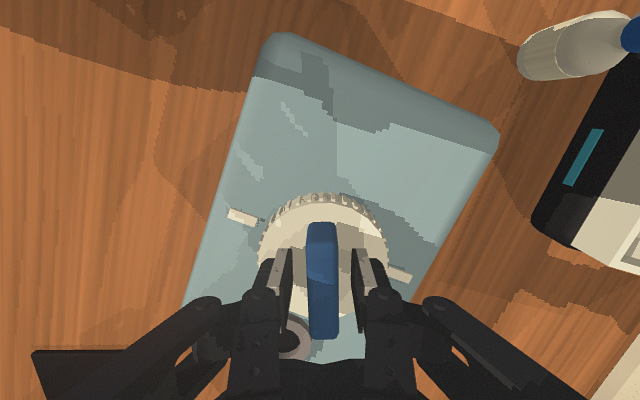

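>>> servo_tool([
  {"xyz":[0,0,-0.1],"twist":[0,0,-1]},
  {"xyz":[0,0,0],"twist":[0,0,0]},
])

```text
time: 20.9
tool_pos: [0.556, -0.1575, 0.1549]
tcp_rot: [0.589, 0.808, -0.0, 0.0]
ft_force: [0.1, 0.7, 0.4]
gripper_width: 0.03
```

>>> servo_tool([
  {"xyz":[0,0,0],"twist":[0,0,0]},
  {"xyz":[0,0,0],"twist":[0,0,0]},
  {"xyz":[0,0,0],"twist":[0,0,0]},
  {"xyz":[0,0,0],"twist":[0,0,0]},
], claw=0.8)

```text
time: 21.23
tool_pos: [0.556, -0.1574, 0.155]
tcp_rot: [0.59, 0.808, 0.0, 0.0]
ft_force: [-0.3, 0.5, 2.6]
gripper_width: 0.0132
```

```bash
python3 avg.py 5
```

```text
t 21.4333 pos [ 0.556  -0.1575  0.155 ] F [-0.8  0.5  2.4] Tz [-0.011 -0.029  0.019 -0.006  0.054] mean 0.005 e7 -0.0093 yaw 107.73
```

>>> servo_tool([
  {"xyz":[0,0,0],"twist":[0,0,1]},
  {"xyz":[0,0,0],"twist":[0,0,0.5]},
  {"xyz":[0,0,0],"twist":[0,0,0.5]},
  {"xyz":[0,0,0],"twist":[0,0,0]},
  {"xyz":[0,0,0],"twist":[0,0,0]},
])

```text
time: 21.9
tool_pos: [0.5561, -0.1575, 0.1549]
tcp_rot: [0.604, 0.797, -0.0, 0.0]
ft_force: [-1.9, 0.1, 4.5]
gripper_width: 0.0126
```

```bash
python3 avg.py 5
```

```text
t 22.1 pos [ 0.556  -0.1575  0.1549] F [-1.7  0.   4.7] Tz [0.148 0.136 0.2   0.174 0.16 ] mean 0.163 e7 -0.1644 yaw 105.73
```

>>> servo_tool([
  {"xyz":[0.01,-0.05,-0.05],"twist":[0,0,0]},
  {"xyz":[0,0,0],"twist":[0,0,0]},
  {"xyz":[0,0,0],"twist":[0,0,0]},
])

```text
time: 22.4
tool_pos: [0.5559, -0.1574, 0.155]
tcp_rot: [0.604, 0.797, 0.0, 0.0]
ft_force: [4.7, -1.4, -2.9]
gripper_width: 0.013
```

```bash
python3 avg.py 5
```

```text
t 22.6 pos [ 0.5559 -0.1574  0.1551] F [ 4.9 -1.6 -2.9] Tz [0.118 0.096 0.089 0.159 0.189] mean 0.130 e7 -0.1436 yaw 105.74
```

>>> servo_tool([
  {"xyz":[-0.005,0.037,0.025],"twist":[0,0,0]},
  {"xyz":[0,0,0],"twist":[0,0,0]},
  {"xyz":[0,0,0],"twist":[0,0,0]},
])

```text
time: 22.9
tool_pos: [0.5559, -0.1574, 0.155]
tcp_rot: [0.604, 0.797, -0.0, 0.0]
ft_force: [4.6, -1.1, -0.8]
gripper_width: 0.0128
```

```bash
python3 avg.py 5
python3 - <<'E'
from h import *
from bench import viewer,telemetry
# angle of fin vs tank: marks line on z=.13 from wrist frame w9
m=viewer.camera_model('wrist'); p,d=viewer.read_camera('wrist'); p=p[:,:,::-1].copy(); cv2.imwrite('pics/w10.png',p)
E
```

```text
t 23.1 pos [ 0.5559 -0.1574  0.155 ] F [ 4.  -0.9 -0.9] Tz [0.115 0.128 0.146 0.107 0.161] mean 0.131 e7 -0.1426 yaw 105.73
```

View pics/w10.png

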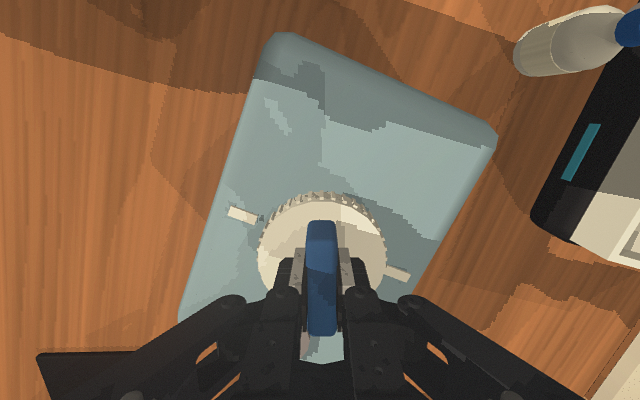

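>>> servo_tool([
  {"xyz":[0,0.03,0.01],"twist":[0,0,0]},
  {"xyz":[0,0,0],"twist":[0,0,0.4]},
  {"xyz":[0,0,0],"twist":[0,0,0.3]},
  {"xyz":[0,0,0],"twist":[0,0,0]},
  {"xyz":[0,0,0],"twist":[0,0,0]},
])

```text
time: 23.62
tool_pos: [0.556, -0.1574, 0.155]
tcp_rot: [0.609, 0.793, -0.0, -0.0]
ft_force: [0.7, -0.8, 2.0]
gripper_width: 0.0133
```

```bash
python3 avg.py 5
```

```text
t 23.8167 pos [ 0.556  -0.1574  0.155 ] F [ 1.5 -0.9  1.6] Tz [0.185 0.173 0.159 0.163 0.138] mean 0.163 e7 -0.2060 yaw 105.02
```

>>> servo_tool([
  {"xyz":[0,0,0],"twist":[0,0,0.4]},
  {"xyz":[0,0,0],"twist":[0,0,0.3]},
  {"xyz":[0,0,0],"twist":[0,0,0]},
  {"xyz":[0,0,0],"twist":[0,0,0]},
])

```text
time: 24.2
tool_pos: [0.556, -0.1574, 0.155]
tcp_rot: [0.613, 0.79, -0.0, -0.0]
ft_force: [0.4, -0.2, 2.8]
gripper_width: 0.0127
```

```bash
python3 avg.py 6
```

```text
t 24.45 pos [ 0.556  -0.1574  0.1549] F [ 0.  -0.9  2.5] Tz [0.245 0.25  0.231 0.226 0.237 0.221] mean 0.235 e7 -0.2430 yaw 104.33
```

>>> servo_tool([
  {"xyz":[0,0,0],"twist":[0,0,0]},
  {"xyz":[0,0,0],"twist":[0,0,0]},
  {"xyz":[0,0,0],"twist":[0,0,0]},
], claw=3)

```text
time: 24.75
tool_pos: [0.5559, -0.157, 0.1546]
tcp_rot: [0.613, 0.79, -0.0, -0.0]
ft_force: [0.9, 0.1, -0.5]
gripper_width: 0.03
```

```bash
python3 off.py w11
python3 - <<'E'
from h import *
from bench import viewer,telemetry
p9=cv2.imread('pics/w9.png');p11=cv2.imread('pics/w11.png')
cv2.imwrite('pics/cmp.png',np.hstack([cv2.resize(p[170:350,210:420],None,fx=1.9,fy=1.9) for p in(p9,p11)]))
E
```

```text
24.75 [ 0.55587994 -0.15702733  0.15457472] [ 6.13376201e-01  7.89790754e-01 -9.60302439e-05 -4.37662678e-04] 0.002779658080230037 j7 0.6723597033237807
3401 top z tool -0.025481237933750234 world top 0.18005868335616299
tool-frame rect mm ((-0.6652240753173828, -0.050384521484375), (13.57481861114502, 49.979736328125), 86.61216735839844)
v range 221 337 x ends [-0.0248096   0.02385466]
```

View pics/cmp.png

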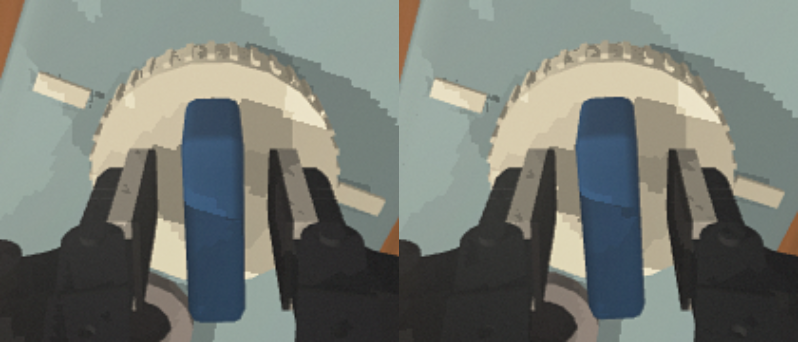

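```bash
cat > marks.py <<'E'
from h import *
from bench import viewer,telemetry
import sys
m=viewer.camera_model('wrist'); s=telemetry.observe(); p=cv2.imread(f'pics/{sys.argv[1]}.png'); hsv=cv2.cvtColor(p,cv2.COLOR_BGR2HSV)
H,S,V=hsv[...,0].astype(int),hsv[...,1],hsv[...,2]
mk=(H>8)&(H<24)&(S>25)&(S<110)&(V>110)
ex=[]
for nm,(u0,u1,v0,v1) in dict(L=(215,262,195,235),R=(380,420,250,290)).items():
    z=np.zeros_like(mk); z[v0:v1,u0:u1]=1
    A,c,pts=comps(mk&z,20)[0]
    T=np.array([onplane(m,a,b,.13)[:2] for a,b in pts])*1000
    r=cv2.minAreaRect(T.astype(np.float32)); print(nm,A,c.round(1),np.round(r[0],1),np.round(r[1],1),round(r[2],1)); ex.append(T)
d=np.array([np.cos(np.radians(-5.3)),np.sin(np.radians(-5.3))]); n=np.array([-d[1],d[0]])
for T in ex: print('along',np.percentile(T@d,[1,99]).round(1),'across',np.percentile(T@n,[1,99]).round(1),'c',np.median(T@n).round(1))
s1=ex[0]@d; s2=ex[1]@d
lo=min(s1.min(),s2.min()); hi=max(s1.max(),s2.max()); mid=(lo+hi)/2; ac=(np.median(ex[0]@n)+np.median(ex[1]@n))/2
print('span',hi-lo,'(114 expected) neck',mid*d+ac*n)
E
python3 marks.py w11; python3 marks.py w9
```

```text
L 294 [241.1 219.7] [ 507.2 -154.5] [ 6.6 16.1] 84.3
R 356 [393.9 266.8] [ 601.8 -161.7] [10.4 26.7] 66.5
along [511.5 527.2] across [-110.1 -103.7] c -106.9
along [603.4 626.7] across [-109.9  -97.4] c -105.6
span 115.42647805217791 (114 expected) neck [ 556.74606371 -158.34561953]
L 302 [242.3 216.9] [ 507.7 -152.6] [ 6.7 16.2] 82.1
R 387 [393.4 268.8] [ 602.2 -162.7] [11.  29.2] 58.5
along [511.7 527.6] across [-108.5 -101.7] c -105.0
along [603.4 627.9] across [-112.4  -96.9] c -107.5
span 116.43669829673655 (114 expected) neck [ 557.41808608 -158.39833464]
```

Since the regrip the cap has moved only about 0.7°. Most of the torque was tank wind-up plus side load. I'll regrip aligned and neutral, then watch how the standing torque behaves.

>>> servo_tool([
  {"xyz":[-0.06,0,-0.02],"twist":[0,0,-3.1]},
  {"xyz":[0,0,0],"twist":[0,0,0]},
  {"xyz":[0,0,0],"twist":[0,0,0]},
])

```text
time: 25.05
tool_pos: [0.5562, -0.1579, 0.1551]
tcp_rot: [0.592, 0.806, -0.0, -0.0]
ft_force: [-0.1, -0.0, 0.4]
gripper_width: 0.0299
```

>>> servo_tool([
  {"xyz":[0,0,0],"twist":[0,0,0]},
  {"xyz":[0,0,0],"twist":[0,0,0]},
  {"xyz":[0,0,0],"twist":[0,0,0]},
  {"xyz":[0,0,0],"twist":[0,0,0]},
], claw=0.8)

```text
time: 25.38
tool_pos: [0.5562, -0.1579, 0.1552]
tcp_rot: [0.592, 0.806, -0.0, -0.0]
ft_force: [-1.0, 0.6, 2.2]
gripper_width: 0.0129
```

```bash
python3 avg.py 3
```

```text
t 25.4833 pos [ 0.5562 -0.1579  0.1552] F [-1.2  0.5  2.1] Tz [-0.022  0.008 -0.033] mean -0.016 e7 -0.0059 yaw 107.41
```

>>> servo_tool([
  {"xyz":[0,0,0],"twist":[0,0,0.5]},
  {"xyz":[0,0,0],"twist":[0,0,0.5]},
  {"xyz":[0,0,0],"twist":[0,0,0.5]},
  {"xyz":[0,0,0],"twist":[0,0,0.5]},
  {"xyz":[0,0,0],"twist":[0,0,0]},
])

```text
time: 25.95
tool_pos: [0.5563, -0.1579, 0.1552]
tcp_rot: [0.606, 0.795, -0.0, -0.0]
ft_force: [-1.7, 1.0, 2.2]
gripper_width: 0.0129
```

```bash
python3 avg.py 4; python3 avg.py 4;  python3 avg.py 4
```

```text
t 26.1 pos [ 0.5563 -0.1579  0.1552] F [-1.6  0.8  2.6] Tz [0.083 0.121 0.149 0.143] mean 0.124 e7 -0.2230 yaw 105.44
t 26.3 pos [ 0.5563 -0.1579  0.1552] F [-1.7  0.5  3.5] Tz [0.085 0.127 0.127 0.17 ] mean 0.127 e7 -0.1348 yaw 105.43
t 26.5 pos [ 0.5563 -0.1579  0.1552] F [-2.   0.7  3.6] Tz [0.123 0.124 0.148 0.113] mean 0.127 e7 -0.1337 yaw 105.43
```

>>> servo_tool([
  {"xyz":[0,0,0],"twist":[0,0,0.5]},
  {"xyz":[0,0,0],"twist":[0,0,0.5]},
  {"xyz":[0,0,0],"twist":[0,0,0]},
  {"xyz":[0,0,0],"twist":[0,0,0]},
  {"xyz":[0,0,0],"twist":[0,0,0]},
])

```text
time: 26.97
tool_pos: [0.5563, -0.1579, 0.1551]
tcp_rot: [0.613, 0.79, -0.0, 0.0]
ft_force: [-1.7, -0.1, 4.3]
gripper_width: 0.0132
```

```bash
python3 avg.py 6
```

```text
t 27.2167 pos [ 0.5563 -0.1579  0.1551] F [-2.   0.8  3.8] Tz [0.209 0.208 0.167 0.192 0.2   0.191] mean 0.194 e7 -0.1935 yaw 104.43
```

```bash
python3 avg.py 6;python3 avg.py 6;python3 avg.py 6
python3 - <<'E'
from bench import viewer
import numpy as np,cv2
p,d=viewer.read_camera('wrist'); cv2.imwrite('pics/w12.png',p[:,:,::-1])
E
python3 marks.py w12
```

```text
t 27.5167 pos [ 0.5563 -0.1579  0.1551] F [-2.   1.   3.8] Tz [0.141 0.214 0.209 0.214 0.274 0.191] mean 0.207 e7 -0.1911 yaw 104.43
t 27.8167 pos [ 0.5563 -0.1579  0.1551] F [-1.9  1.1  3.8] Tz [0.14  0.216 0.21  0.197 0.226 0.209] mean 0.200 e7 -0.1915 yaw 104.43
t 28.1167 pos [ 0.5563 -0.1579  0.1551] F [-1.4  1.3  3.9] Tz [0.137 0.192 0.153 0.214 0.164 0.16 ] mean 0.170 e7 -0.1916 yaw 104.43
L 292 [241.8 214.9] [ 507.4 -152.5] [ 6.7 16.1] 82.6
R 394 [391.3 267.8] [ 603.6 -161. ] [18.4 20.8] 17.8
along [511.5 527.2] across [-108.4 -101.6] c -105.0
along [604.1 626.5] across [-115.   -98.4] c -107.8
span 115.6259996024321 (114 expected) neck [ 556.75183133 -158.46457522]
```

Torque stays at 0.19 N m without decaying and the cap hardly slips. The tank's mark shows the same wind-up. That is far steeper than 10° to snug, so I suspect off-centre rubbing. I'll back off into the free range, probe the lateral play to centre the cap, and turn again with less press.

>>> servo_tool([
  {"xyz":[0,0,0],"twist":[0,0,-3]},
  {"xyz":[0,0,0],"twist":[0,0,-3]},
  {"xyz":[0,0,0],"twist":[0,0,-3]},
  {"xyz":[0,0,0],"twist":[0,0,-3]},
  {"xyz":[0,0,0],"twist":[0,0,-3]},
  {"xyz":[0,0,0],"twist":[0,0,-3]},
  {"xyz":[0,0,0],"twist":[0,0,0]},
  {"xyz":[0,0,0],"twist":[0,0,0]},
])

```text
time: 28.88
tool_pos: [0.5567, -0.1583, 0.1554]
tcp_rot: [0.482, 0.876, 0.0, 0.001]
ft_force: [0.7, -0.2, 3.6]
gripper_width: 0.013
```

```bash
python3 avg.py 3
```

```text
t 28.9833 pos [ 0.5567 -0.1583  0.1554] F [ 0.9 -0.4  3. ] Tz [-0.029  0.038  0.034] mean 0.015 e7 0.1676 yaw 122.31
```

>>> servo_tool([
  {"xyz":[0,0,-0.06],"twist":[0,0,0]},
  {"xyz":[0,0.1,0],"twist":[0,0,0]},
  {"xyz":[0,0,0],"twist":[0,0,0]},
])

```text
time: 29.28
tool_pos: [0.5568, -0.1574, 0.1555]
tcp_rot: [0.482, 0.876, -0.0, -0.0]
ft_force: [-0.8, -1.3, 2.5]
gripper_width: 0.0127
```

>>> servo_tool([
  {"xyz":[0,0.05,0],"twist":[0,0,0]},
  {"xyz":[0,0,0],"twist":[0,0,0]},
])

```text
time: 29.45
tool_pos: [0.5573, -0.1571, 0.1555]
tcp_rot: [0.482, 0.876, -0.0, -0.0]
ft_force: [-1.4, -0.8, 2.7]
gripper_width: 0.0127
```

>>> servo_tool([
  {"xyz":[0,0.05,0],"twist":[0,0,0]},
  {"xyz":[0,0,0],"twist":[0,0,0]},
])

```text
time: 29.62
tool_pos: [0.5579, -0.1566, 0.1556]
tcp_rot: [0.481, 0.876, -0.0, -0.0]
ft_force: [-0.6, -0.8, 1.3]
gripper_width: 0.0128
```

>>> servo_tool([
  {"xyz":[0,0.06,-0.02],"twist":[0,0,0]},
  {"xyz":[0,0,0],"twist":[0,0,0]},
])

```text
time: 29.78
tool_pos: [0.5585, -0.1563, 0.1557]
tcp_rot: [0.481, 0.876, -0.0, -0.0]
ft_force: [-0.2, -0.7, 0.5]
gripper_width: 0.0127
```

>>> servo_tool([
  {"xyz":[0,0.06,0],"twist":[0,0,0]},
  {"xyz":[0,0,0],"twist":[0,0,0]},
])

```text
time: 29.95
tool_pos: [0.5586, -0.1563, 0.1557]
tcp_rot: [0.482, 0.876, -0.0, -0.0]
ft_force: [-2.0, -0.6, 0.6]
gripper_width: 0.0126
```

>>> servo_tool([
  {"xyz":[0,0.06,0],"twist":[0,0,0]},
  {"xyz":[0,0,0],"twist":[0,0,0]},
])

```text
time: 30.12
tool_pos: [0.5589, -0.1562, 0.1557]
tcp_rot: [0.482, 0.876, -0.0, -0.001]
ft_force: [-3.0, -1.8, -0.4]
gripper_width: 0.0127
```

>>> servo_tool([
  {"xyz":[0,-0.2,0],"twist":[0,0,0]},
  {"xyz":[0,-0.15,0],"twist":[0,0,0]},
  {"xyz":[0,0,0],"twist":[0,0,0]},
])

```text
time: 30.37
tool_pos: [0.5565, -0.1577, 0.1559]
tcp_rot: [0.481, 0.876, 0.0, 0.0]
ft_force: [0.4, 0.3, -1.2]
gripper_width: 0.0127
```

>>> servo_tool([
  {"xyz":[0,-0.07,0],"twist":[0,0,0]},
  {"xyz":[0,0,0],"twist":[0,0,0]},
])

```text
time: 30.53
tool_pos: [0.556, -0.158, 0.156]
tcp_rot: [0.481, 0.876, 0.0, 0.0]
ft_force: [-0.7, 0.0, -1.2]
gripper_width: 0.013
```

>>> servo_tool([
  {"xyz":[0,-0.06,0],"twist":[0,0,0]},
  {"xyz":[0,0,0],"twist":[0,0,0]},
])

```text
time: 30.7
tool_pos: [0.5554, -0.1585, 0.1559]
tcp_rot: [0.482, 0.876, -0.0, 0.0]
ft_force: [-0.2, 0.1, -0.9]
gripper_width: 0.013
```

>>> servo_tool([
  {"xyz":[0,-0.07,0],"twist":[0,0,0]},
  {"xyz":[0,0,0],"twist":[0,0,0]},
])

```text
time: 30.87
tool_pos: [0.5547, -0.1589, 0.1559]
tcp_rot: [0.482, 0.876, -0.0, -0.0]
ft_force: [0.6, -0.3, -1.0]
gripper_width: 0.0127
```

>>> servo_tool([
  {"xyz":[0,-0.06,0],"twist":[0,0,0]},
  {"xyz":[0,0,0],"twist":[0,0,0]},
])

```text
time: 31.03
tool_pos: [0.5543, -0.1591, 0.1559]
tcp_rot: [0.482, 0.876, 0.0, -0.0]
ft_force: [-0.6, 0.7, -0.9]
gripper_width: 0.013
```

>>> servo_tool([
  {"xyz":[0,-0.06,0],"twist":[0,0,0]},
  {"xyz":[0,0,0],"twist":[0,0,0]},
])

```text
time: 31.2
tool_pos: [0.554, -0.1592, 0.1559]
tcp_rot: [0.481, 0.877, 0.0, 0.0]
ft_force: [1.4, 1.3, -1.7]
gripper_width: 0.0131
```

>>> servo_tool([
  {"xyz":[0,0.28,0],"twist":[0,0,0]},
  {"xyz":[0.18,0,0],"twist":[0,0,0]},
  {"xyz":[0,0,0],"twist":[0,0,0]},
])

```text
time: 31.45
tool_pos: [0.5552, -0.1562, 0.1558]
tcp_rot: [0.481, 0.877, -0.0, -0.0]
ft_force: [-0.5, -0.2, -1.3]
gripper_width: 0.013
```

>>> servo_tool([
  {"xyz":[0.06,0,0],"twist":[0,0,0]},
  {"xyz":[0,0,0],"twist":[0,0,0]},
])

```text
time: 31.62
tool_pos: [0.5548, -0.1561, 0.156]
tcp_rot: [0.482, 0.876, -0.0, 0.0]
ft_force: [0.4, -0.5, -1.3]
gripper_width: 0.0128
```

>>> servo_tool([
  {"xyz":[0.06,0,0],"twist":[0,0,0]},
  {"xyz":[0,0,0],"twist":[0,0,0]},
])

```text
time: 31.78
tool_pos: [0.5547, -0.156, 0.1561]
tcp_rot: [0.482, 0.876, -0.0, 0.0]
ft_force: [1.0, -1.2, -2.0]
gripper_width: 0.0127
```

>>> servo_tool([
  {"xyz":[-0.25,0,0],"twist":[0,0,0]},
  {"xyz":[-0.2,0,0],"twist":[0,0,0]},
  {"xyz":[0,0,0],"twist":[0,0,0]},
])

```text
time: 32.03
tool_pos: [0.5569, -0.1592, 0.1558]
tcp_rot: [0.482, 0.876, 0.0, -0.0]
ft_force: [-0.0, 1.0, -2.0]
gripper_width: 0.0125
```

>>> servo_tool([
  {"xyz":[-0.06,0,0],"twist":[0,0,0]},
  {"xyz":[0,0,0],"twist":[0,0,0]},
])

```text
time: 32.2
tool_pos: [0.5571, -0.1593, 0.1558]
tcp_rot: [0.481, 0.876, 0.0, -0.001]
ft_force: [-1.9, 1.5, -0.4]
gripper_width: 0.0129
```

>>> servo_tool([
  {"xyz":[-0.06,0,0],"twist":[0,0,0]},
  {"xyz":[0,0,0],"twist":[0,0,0]},
])

```text
time: 32.37
tool_pos: [0.5572, -0.1594, 0.1557]
tcp_rot: [0.481, 0.877, 0.0, -0.001]
ft_force: [-3.3, 4.0, 0.6]
gripper_width: 0.0128
```

>>> servo_tool([
  {"xyz":[0.26,-0.01,0.02],"twist":[0,0,0]},
  {"xyz":[0,0,0],"twist":[0,0,2]},
  {"xyz":[0,0,0],"twist":[0,0,2]},
  {"xyz":[0,0,0],"twist":[0,0,2]},
  {"xyz":[0,0,0],"twist":[0,0,0]},
  {"xyz":[0,0,0],"twist":[0,0,0]},
])

```text
time: 32.87
tool_pos: [0.5563, -0.1584, 0.1558]
tcp_rot: [0.526, 0.85, -0.0, 0.0]
ft_force: [0.4, -0.0, -1.5]
gripper_width: 0.0128
```

```bash
python3 avg.py 4
```

```text
t 33.0167 pos [ 0.5562 -0.1583  0.1558] F [ 0.2 -0.3 -1.2] Tz [-0.008 -0.028 -0.04  -0.004] mean -0.020 e7 -0.0866 yaw 116.47
```

>>> servo_tool([
  {"xyz":[0,0,0],"twist":[0,0,1.5]},
  {"xyz":[0,0,0],"twist":[0,0,1.5]},
  {"xyz":[0,0,0],"twist":[0,0,0]},
  {"xyz":[0,0,0],"twist":[0,0,0]},
])

```text
time: 33.4
tool_pos: [0.5562, -0.1581, 0.1557]
tcp_rot: [0.549, 0.836, -0.0, 0.0]
ft_force: [-0.2, 0.1, -0.8]
gripper_width: 0.013
```

```bash
python3 avg.py 4
```

```text
t 33.55 pos [ 0.5562 -0.1581  0.1557] F [ 0.2  0.3 -1.2] Tz [ 0.025  0.058 -0.028  0.039] mean 0.023 e7 -0.0824 yaw 113.45
```

>>> servo_tool([
  {"xyz":[0.08,-0.02,0],"twist":[0,0,0]},
  {"xyz":[0,0,0],"twist":[0,0,1]},
  {"xyz":[0,0,0],"twist":[0,0,1]},
  {"xyz":[0,0,0],"twist":[0,0,0]},
  {"xyz":[0,0,0],"twist":[0,0,0]},
])

```text
time: 34.02
tool_pos: [0.5558, -0.1573, 0.1557]
tcp_rot: [0.563, 0.826, 0.0, 0.0]
ft_force: [0.6, 0.1, -2.1]
gripper_width: 0.0128
```

```bash
python3 avg.py 4
```

```text
t 34.1667 pos [ 0.5557 -0.1573  0.1557] F [ 1.5  0.7 -1.9] Tz [0.062 0.031 0.031 0.053] mean 0.044 e7 -0.0999 yaw 111.45
```

>>> servo_tool([
  {"xyz":[0,0,0],"twist":[0,0,1]},
  {"xyz":[0,0,0],"twist":[0,0,1]},
  {"xyz":[0,0,0],"twist":[0,0,0]},
  {"xyz":[0,0,0],"twist":[0,0,0]},
])

```text
time: 34.55
tool_pos: [0.5557, -0.1573, 0.1556]
tcp_rot: [0.578, 0.816, -0.0, -0.0]
ft_force: [2.1, 1.3, -4.2]
gripper_width: 0.0128
```

```bash
python3 avg.py 4
```

```text
t 34.7 pos [ 0.5557 -0.1573  0.1556] F [ 2.2  1.2 -4.3] Tz [0.143 0.074 0.088 0.079] mean 0.096 e7 -0.1666 yaw 109.44
```

>>> servo_tool([
  {"xyz":[0,0.02,0.03],"twist":[0,0,0]},
  {"xyz":[0,0,0.01],"twist":[0,0,1]},
  {"xyz":[0,0,0.01],"twist":[0,0,1]},
  {"xyz":[0,0,0],"twist":[0,0,0]},
  {"xyz":[0,0,0],"twist":[0,0,0]},
])

```text
time: 35.17
tool_pos: [0.5558, -0.1575, 0.1554]
tcp_rot: [0.592, 0.806, -0.0, 0.0]
ft_force: [0.7, 1.5, 0.1]
gripper_width: 0.013
```

```bash
python3 avg.py 4
```

```text
t 35.3167 pos [ 0.5558 -0.1575  0.1554] F [0.6 1.2 0.2] Tz [0.158 0.173 0.17  0.092] mean 0.148 e7 -0.1905 yaw 107.43
```

>>> servo_tool([
  {"xyz":[0,0,0.01],"twist":[0,0,0.6]},
  {"xyz":[0,0,0],"twist":[0,0,0.5]},
  {"xyz":[0,0,0],"twist":[0,0,0]},
  {"xyz":[0,0,0],"twist":[0,0,0]},
  {"xyz":[0,0,0],"twist":[0,0,0]},
])

```text
time: 35.78
tool_pos: [0.5559, -0.1574, 0.1553]
tcp_rot: [0.599, 0.8, 0.0, 0.0]
ft_force: [-0.5, 1.9, 2.6]
gripper_width: 0.0127
```

```bash
python3 avg.py 8
```

```text
t 36.1333 pos [ 0.5559 -0.1575  0.1553] F [0.  1.3 2.8] Tz [0.131 0.155 0.217 0.202 0.169 0.141 0.213 0.197] mean 0.178 e7 -0.1646 yaw 106.33
```

Centred and with little press, the torque now climbs smoothly, from 0.04 to 0.10 to 0.15 to 0.18 N m, and the thread pulls the cap down. That is snug, so I'll unwind the tank's twist and let go.

>>> servo_tool([
  {"xyz":[0,0,-0.02],"twist":[0,0,-1]},
  {"xyz":[0,0,0],"twist":[0,0,-0.8]},
  {"xyz":[0,0,0],"twist":[0,0,0]},
  {"xyz":[0,0,0],"twist":[0,0,0]},
])

```text
time: 36.52
tool_pos: [0.5558, -0.1575, 0.1553]
tcp_rot: [0.587, 0.81, -0.0, 0.0]
ft_force: [0.8, 1.8, 1.5]
gripper_width: 0.0128
```

```bash
python3 avg.py 4
```

```text
t 36.6667 pos [ 0.5559 -0.1575  0.1553] F [1.4 0.7 1.8] Tz [ 0.062 -0.002  0.061  0.081] mean 0.050 e7 0.0077 yaw 108.12
```

>>> servo_tool([
  {"xyz":[0,0,0],"twist":[0,0,0]},
  {"xyz":[0,0,0],"twist":[0,0,0]},
  {"xyz":[0,0,0],"twist":[0,0,0]},
  {"xyz":[0,0,0],"twist":[0,0,0]},
], claw=3)

```text
time: 37.05
tool_pos: [0.5556, -0.1575, 0.1551]
tcp_rot: [0.587, 0.81, -0.0, -0.0]
ft_force: [-0.7, -0.2, 0.3]
gripper_width: 0.0301
```

```bash
python3 off.py w13
```

```text
37.05 [ 0.55556848 -0.15750804  0.15512139] [ 5.86978037e-01  8.09602788e-01 -2.27409868e-04 -2.41396147e-04] 0.0032113438932605074 j7 0.733824025941051
3367 top z tool -0.0250493782546881 world top 0.18017260610397418
tool-frame rect mm ((-0.10828590393066406, 0.035780906677246094), (13.213543891906738, 49.86589431762695), 89.2350082397461)
v range 220 335 x ends [-0.02372661  0.02452127]
```

Centring is good, at (0.5556, -0.1575). But the draw-down of roughly 0.3 to 0.5 mm at about 9 N/mm ring stiffness suggests a pull of only about 5 N, so I'll turn it slightly further, still below 0.25 N m standing.

>>> servo_tool([
  {"xyz":[0,0,-0.04],"twist":[0,0,-0.6]},
  {"xyz":[0,0,0],"twist":[0,0,0]},
  {"xyz":[0,0,0],"twist":[0,0,0]},
  {"xyz":[0,0,0],"twist":[0,0,0]},
], claw=0.8)

```text
time: 37.43
tool_pos: [0.5557, -0.1575, 0.1559]
tcp_rot: [0.583, 0.813, -0.0, -0.0]
ft_force: [-0.8, 0.5, 1.6]
gripper_width: 0.0128
```

```bash
python3 avg.py 4
```

```text
t 37.5833 pos [ 0.5558 -0.1574  0.1559] F [-1.2  0.5  2.5] Tz [0.023 0.031 0.011 0.023] mean 0.022 e7 -0.0061 yaw 108.72
```

>>> servo_tool([
  {"xyz":[0,0,0],"twist":[0,0,1]},
  {"xyz":[0,0,0],"twist":[0,0,1]},
  {"xyz":[0,0,0],"twist":[0,0,0]},
  {"xyz":[0,0,0],"twist":[0,0,0]},
])

```text
time: 37.97
tool_pos: [0.5559, -0.1574, 0.1558]
tcp_rot: [0.597, 0.802, -0.0, 0.0]
ft_force: [-1.5, 0.6, 3.3]
gripper_width: 0.0128
```

```bash
python3 avg.py 5
```

```text
t 38.1667 pos [ 0.5559 -0.1574  0.1558] F [-1.6  0.3  3.2] Tz [0.14  0.149 0.11  0.118 0.065] mean 0.116 e7 -0.1691 yaw 106.74
```

>>> servo_tool([
  {"xyz":[0,-0.01,-0.03],"twist":[0,0,0]},
  {"xyz":[0,0,0],"twist":[0,0,0.7]},
  {"xyz":[0,0,0],"twist":[0,0,0.7]},
  {"xyz":[0,0,0],"twist":[0,0,0]},
  {"xyz":[0,0,0],"twist":[0,0,0]},
])

```text
time: 38.63
tool_pos: [0.5559, -0.1574, 0.1559]
tcp_rot: [0.607, 0.795, -0.0, 0.0]
ft_force: [2.2, -1.3, -0.8]
gripper_width: 0.013
```

```bash
python3 avg.py 6
```

```text
t 38.8833 pos [ 0.5558 -0.1574  0.1559] F [ 1.9 -0.7 -1.1] Tz [0.256 0.201 0.229 0.191 0.199 0.199] mean 0.213 e7 -0.2397 yaw 105.34
```

The cap sticks, and the whole turn winds into the tank. A better way is to press down with a known force of about 11 N so the ring compresses, turn freely until the thread bites, then release; the thread then keeps about that pull.

>>> servo_tool([
  {"xyz":[0,0,0],"twist":[0,0,-1.5]},
  {"xyz":[0,0,0.05],"twist":[0,0,-1]},
  {"xyz":[0,0,0],"twist":[0,0,0]},
  {"xyz":[0,0,0],"twist":[0,0,0]},
])

```text
time: 39.27
tool_pos: [0.5558, -0.1574, 0.1558]
tcp_rot: [0.589, 0.808, 0.0, 0.0]
ft_force: [0.6, -0.2, 2.2]
gripper_width: 0.0125
```

```bash
python3 ft.py; python3 -c "
from bench import telemetry as t
print(t.observe()['tool_pos'])"
```

```text
t 39.2667 pos [ 0.5558 -0.1574  0.1558] F [ 0.6 -0.2  2.2] Tz 0.050 e7 0.1343 yaw 107.83 w 0.0125 v 0.008
[ 0.55579071 -0.15742522  0.15582013]
```

>>> servo_tool([
  {"xyz":[0,0,0.05],"twist":[0,0,0]},
  {"xyz":[0,0,0],"twist":[0,0,0]},
  {"xyz":[0,0,0],"twist":[0,0,0]},
])

```text
time: 39.52
tool_pos: [0.5559, -0.1575, 0.1557]
tcp_rot: [0.589, 0.808, 0.0, 0.0]
ft_force: [-1.1, 0.2, 5.7]
gripper_width: 0.0125
```

```bash
python3 ft.py; python3 -c "
from bench import telemetry as t
print(t.observe()['tool_pos'])"
```

```text
t 39.5167 pos [ 0.5559 -0.1575  0.1557] F [-1.1  0.2  5.7] Tz 0.087 e7 -0.0361 yaw 107.81 w 0.0125 v 0.002
[ 0.55586262 -0.15748125  0.15569069]
```

>>> servo_tool([
  {"xyz":[0,0,0.05],"twist":[0,0,0]},
  {"xyz":[0,0,0],"twist":[0,0,0]},
  {"xyz":[0,0,0],"twist":[0,0,0]},
])

```text
time: 39.77
tool_pos: [0.5559, -0.1575, 0.1556]
tcp_rot: [0.589, 0.808, 0.0, 0.0]
ft_force: [-2.7, 1.7, 9.2]
gripper_width: 0.0131
```

```bash
python3 ft.py; python3 -c "
from bench import telemetry as t
print(t.observe()['tool_pos'])"
```

```text
t 39.7667 pos [ 0.5559 -0.1575  0.1556] F [-2.7  1.7  9.2] Tz 0.080 e7 -0.0320 yaw 107.81 w 0.0131 v 0.006
[ 0.55588343 -0.15747638  0.15557615]
```

>>> servo_tool([
  {"xyz":[0,0,0.05],"twist":[0,0,0]},
  {"xyz":[0,0,0],"twist":[0,0,0]},
  {"xyz":[0,0,0],"twist":[0,0,0]},
])

```text
time: 40.02
tool_pos: [0.556, -0.1575, 0.1554]
tcp_rot: [0.589, 0.808, 0.001, 0.0]
ft_force: [-3.3, 1.7, 11.6]
gripper_width: 0.0129
```

```bash
python3 ft.py; python3 -c "
from bench import telemetry as t
print(t.observe()['tool_pos'])"
```

```text
t 40.0167 pos [ 0.556  -0.1575  0.1554] F [-3.3  1.7 11.6] Tz 0.058 e7 -0.0324 yaw 107.81 w 0.0129 v 0.003
[ 0.55596099 -0.15749987  0.15543664]
```

>>> servo_tool([
  {"xyz":[0,0,0],"twist":[0,0,0.7]},
  {"xyz":[0,0,0],"twist":[0,0,0.7]},
  {"xyz":[0,0,0],"twist":[0,0,0]},
  {"xyz":[0,0,0],"twist":[0,0,0]},
])

```text
time: 40.35
tool_pos: [0.5561, -0.1576, 0.1554]
tcp_rot: [0.599, 0.801, 0.001, 0.001]
ft_force: [-3.4, 0.4, 11.6]
gripper_width: 0.0128
```

```bash
python3 avg.py 4; python3 -c "
from bench import telemetry as t
print(t.observe()['tool_pos'])"
```

```text
t 40.5 pos [ 0.5562 -0.1576  0.1555] F [-2.8  1.2 11.3] Tz [0.048 0.055 0.13  0.051] mean 0.071 e7 -0.0812 yaw 106.41
[ 0.55614997 -0.15758     0.15545678]
```

Stiffness under pressing stayed near 29 N/mm until about 11 to 12 N, against 8 to 9 N/mm for the ring alone. The thread was therefore already pulling with about 11 to 13 N. Pressed, the cap turned a little more. I'll take the press off and let go.

>>> servo_tool([
  {"xyz":[0,-0.02,-0.1],"twist":[0,0,0]},
  {"xyz":[0,0,-0.07],"twist":[0,0,-0.6]},
  {"xyz":[0,0,0],"twist":[0,0,0]},
  {"xyz":[0,0,0],"twist":[0,0,0]},
])

```text
time: 40.88
tool_pos: [0.5559, -0.1576, 0.1558]
tcp_rot: [0.595, 0.804, 0.0, 0.0]
ft_force: [3.0, -0.7, 1.9]
gripper_width: 0.0124
```

```bash
python3 avg.py 4
```

```text
t 41.0333 pos [ 0.5559 -0.1575  0.1558] F [ 3.7 -0.7  0.9] Tz [ 0.024  0.031  0.011 -0.002] mean 0.016 e7 0.0056 yaw 107.03
```

>>> servo_tool([
  {"xyz":[0,0,0],"twist":[0,0,0]},
  {"xyz":[0,0,0],"twist":[0,0,0]},
  {"xyz":[0,0,0],"twist":[0,0,0]},
  {"xyz":[0,0,0],"twist":[0,0,0]},
], claw=4)

```text
time: 41.42
tool_pos: [0.555, -0.1575, 0.1554]
tcp_rot: [0.595, 0.804, -0.0, -0.001]
ft_force: [0.3, 0.9, -0.1]
gripper_width: 0.0401
```

```bash
python3 off.py w14
```

```text
41.4167 [ 0.55498874 -0.15748868  0.15543338] [ 5.94749771e-01  8.03910629e-01 -2.75970389e-04 -5.78900003e-04] 0.005307434883933055 j7 0.7158552117185198
3368 top z tool -0.024615836857324526 world top 0.18005012071440765
tool-frame rect mm ((-0.28991127014160156, 0.8391299247741699), (13.427591323852539, 50.20549011230469), 89.65814971923828)
v range 220 335 x ends [-0.02433815  0.02424268]
```

>>> servo_tool([
  {"xyz":[0,0.08,-0.5],"twist":[0,0,0]},
  {"xyz":[0,0,-1.5],"twist":[0,0,0]},
  {"xyz":[0,0,-3],"twist":[0,0,0]},
  {"xyz":[0,0,-4],"twist":[0,0,0]},
  {"xyz":[0,0,-3],"twist":[0,0,0]},
  {"xyz":[0,0,-1],"twist":[0,0,0]},
  {"xyz":[0,0,0],"twist":[0,0,0]},
  {"xyz":[0,0,0],"twist":[0,0,0]},
])

```text
time: 42.13
tool_pos: [0.5564, -0.1573, 0.2858]
tcp_rot: [0.595, 0.804, 0.0, 0.0]
ft_force: [0.2, -0.4, -1.0]
gripper_width: 0.0399
```

Run:
```python
from h import *
from bench import viewer,telemetry
m=viewer.camera_model('wrist'); p,d=viewer.read_camera('wrist'); p=p[:,:,::-1].copy(); cv2.imwrite('pics/w15.png',p)
hsv=cv2.cvtColor(p,cv2.COLOR_BGR2HSV); H,S,V=hsv[...,0],hsv[...,1],hsv[...,2]
mk=np.zeros(H.shape,bool); mk[120:330,270:380]=1
A,c,pts=comps(mk&(H>100)&(H<130)&(S>90)&(V>60),150)[0]
W=np.array([atdepth(m,a,b,d[b,a]) for a,b in pts]); z=np.median(W[:,2]); k=abs(W[:,2]-z)<.004
print(z,cv2.minAreaRect((W[k,:2]*1000).astype(np.float32)),telemetry.observe()['time'])
p,d=viewer.read_camera('scene'); cv2.imwrite('pics/scene3c.png',cv2.resize(p[130:270,200:460][:,:,::-1],None,fx=3,fy=3,interpolation=cv2.INTER_CUBIC))
```

```text
0.17948554734719144 ((555.8816528320312, -157.59896850585938), (12.853108406066895, 48.7141227722168), 17.30463218688965) 42.1833
```

View pics/w15.png

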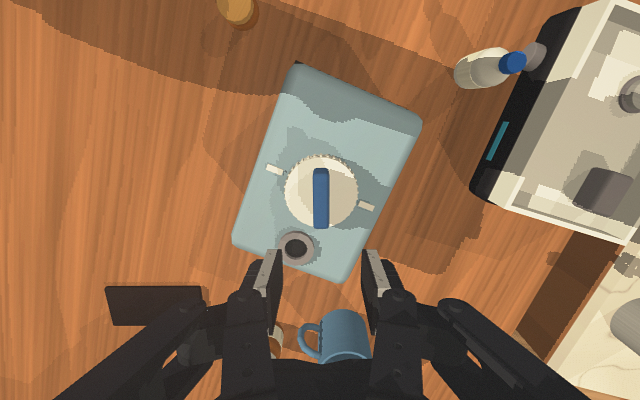

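View pics/scene3c.png

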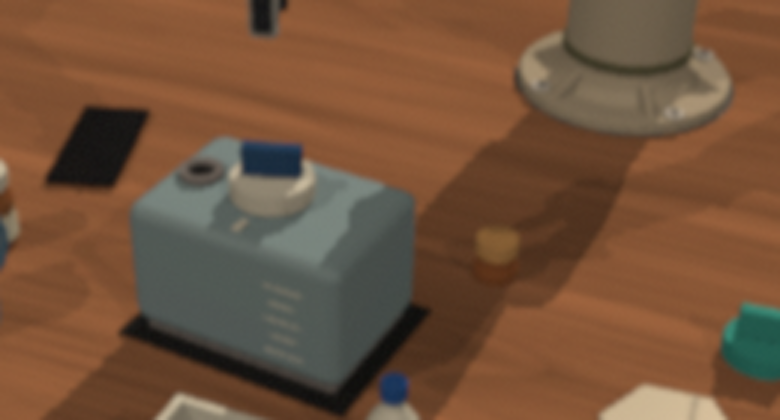

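The cap sits level and centred on the neck with its fin at (321,198) between the marks. The gripper is clear and the other things stand where they were. I'm handing in.

```bash
python3 -c "
from bench import robot
print(robot.job_done())"
```

```text
the job is handed in; nothing more can be done
None
```

The cap is on the filler neck and screwed down. I let go of it at 41 s and handed the job in at about 42 s; no verdict was reported.

**What I did:** I took the white cap with the blue fin from the coaster, leaving the turquoise look-alikes alone. I dropped it on along the marks and turned it about 67° clockwise. On the way I backed off once by about 18°, found the cap's side play by touch, centred it and tightened it again.

**Last checks:**
- **Position:** the cap is at (0.556, -0.158), within about 1 mm of the neck centre.
- **Height:** cap_grip is about 19 mm above the neck point.
- **Surroundings:** in the last wrist and scene pictures the cap looked level, the gripper was clear, and nothing in view had visibly moved.

**What disagreed:**
- **Torque:** standing torque after turns reached 0.18 N m, and 0.21 to 0.235 N m while the cap stuck and the tank wound up. That is above the 0.1 to 0.17 N m snug range but below 0.25 N m.
- **Pull of the thread:** I could not measure it directly. The cap's small draw-down (0.3 to 0.5 mm) suggested only about 5 N. Pressing down on the cap until it softened suggested 11 to 13 N, which I trusted more.

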